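# Hang the jar tamper on the utensil carousel

### The job

Put the jar tamper away on the utensil carousel. First push the head of the carousel round with closed fingers, anticlockwise seen from above, until the empty hook has come round to the robot's side and the head is pressed up firmly, but not hard, against its stop. Then thread the tamper's eye over that hook, slide it gently right back against the hook's black collar and let go, so that it hangs there freely; leave the head at its stop and everything else on the table where it is.

Things in the scene. Friction and masses are not known exactly. Their poses are not given: they have to be found in the camera images.
- carousel: Utensil carousel; its foot, a dark disc 170 mm wide, is fixed to the table. Origin under the foot's centre. A column carries a turning head (dark disc 80 mm wide, 24 high, black knob on top up to 247 mm above the table) with four level hooks at 90 degrees. Three hold a fixed skimmer, ladle and turner (down to 50 mm above the table); one is bare.
- rotor (a joint): Turn of the head, rad, growing anticlockwise from above. It drags (about 3 N at the hook) and stays where left. Its stop is met 0.6 to 1.7 rad past the start, with the bare hook then pointing to -x (within 15 degrees); the reading there is not marked: find it by feel. A rubber bush in the head lets the hook give about 3 mm for 10 N at the stop; a firm press is 8 to 12 N, over 20 N damages it.
- hook (a point): Where the middle plane of the tamper's eye is when fully home: on the bare hook's centre line, 79 mm from the axis, 210 mm above the table, 4 mm out from the face of the black collar (28 mm wide). x points outwards along the hook, z up. The rod, 7 mm thick, runs level to 118 mm from the axis, then bends up at 45 degrees; its tip ends 131 mm from the axis, 13.5 mm above the centre line.
- axis (a point): Point on the carousel's vertical axis at the height of the hooks' centre lines, 210 mm above the table.
- tamper_tab (a point): Centre of the tab to grip at the top of the steel jar tamper (0.3 kg, 162 mm tall, standing upright): 146 mm above its underside. Tab 32 mm wide (y), 8 thick (x), 32 high, z up. Below it in the same plate is the eye, a window; then a 12 mm stem and a round foot 56 mm wide, 22 high. A wooden pestle without an eye stands nearby.
- tamper_eye (a point): Centre of the eye, the window in the tamper's plate, 28 mm below the tab's centre, 118 mm above the underside: 18 mm wide (y), 24 high (z), through the 8 mm plate along x. When it hangs, the window's upper edge lies on the rod, so this point is 8.5 mm below the rod's centre line.
- tamper: The same jar tamper; origin at the centre of its underside, z up along the stem.
- pestle: Wooden pestle, 52 mm diameter at its foot, 112 mm tall, origin at the centre of its underside; leave it alone.
- jar1: Closed glass jar, 72 mm diameter, 110 mm tall, origin at the centre of its underside; leave it alone.
- jar2: Another such jar; leave it alone.
- jar3: Another such jar; leave it alone.
- bowl: White bowl, 200 mm across, 80 mm high; origin under its centre; leave it alone.
- lids: Stack of jar lids, 78 mm diameter, 38 mm high; origin under its centre; leave it alone.
- funnel: Short white plastic sleeve for filling jars, 68 mm diameter, 50 mm high; origin under its centre; leave it alone.
There are look-alikes about, which are no part of the job. What is shaped like the tamper but blue or turquoise is not meant.

How it is judged:
By the outcome, as a careful person would: the job done as asked, in the order asked, and still so for the second after the job is handed in, with the robot touching nothing.
It also fails if it takes over 72 s, if anything falls off the work surface, if the arm or the gripper's body presses on something with over 40 N, if the wrist force passes 120 N, or if a joint passes its speed limit or range.

### The arm

A 7-joint arm with a two-finger parallel gripper is mounted at the origin on the work surface. World frame = base frame: x ahead of the robot, y to its left, z up, the work surface at z = 0. Lengths are in mm, angles in rad, forces in N, time in s.
With the tool pointing down it reaches from about 400 to 875 mm from the base axis. Payload 4.4 kg.
Tool frame: the origin (TCP) lies between the finger pads; the fingertips stand 11 mm ahead of it and the grasp point (between the pads) lies 8 mm behind it; y points along the fingers, x is the direction in which the jaws open and shut, and the axes are right-handed (so a half turn about y gives the same grasp; the last joint's range is limited). The gripper opens to 85 mm and grips with 20 to 120 N. Pads are 22 mm wide; open, the fingers measure 114 mm over their backs; the gripper's body (76 mm by 85 mm) begins 54 mm behind the grasp point. The pads swing forward as they close: fully open they stand 13 mm farther back than shut.
Start: joints at [-1.251, 0.628, 0.038, 1.517, -0.027, 0.996, -0.02], TCP at [244.573, 602.247, 242.313] pointing down, gripper open.
Joint ranges: [-3.06, 3.06], [-0.37, 2.12], [-1.25, 1.32], [0.18, 2.47], [-1.1, 4.24], [0.23, 1.98], [-2.94, 2.94]. Speed limits (rad/s): [2.57, 2.57, 3.14, 3.14, 3.14, 3.14, 3.14].

### API

Orientations are given as [roll, pitch, yaw] about the fixed x, y, z axes, in that order (R = Rz(yaw) Ry(pitch) Rx(roll)).
In Python, from cell import * gives the robot as it stands.
- The arm moves only by the shell command python3 -m jog 'ROWS'. ROWS is JSON, a list of rows, each an object of numbers: "x", "y", "z": the shift along the tool's x, y, z in mm; "ax", "ay", "az": the turn, a rotation vector about the tool's x, y, z in rad; "grip": the finger opening in mm, from 0 to 85.4. In form: [{"x": .., "y": .., "z": .., "ax": .., "ay": .., "az": .., "grip": ..}, ...]. A call has 1 to 5 rows; each row is the pose to reach, as a shift and turn from the pose commanded when the call began, along the tool's axes at that moment; what a row does not reach only later rows make up. A row lasts 1/10 s, in which the tool goes at most 50 mm and 8.59 degrees, less where a joint would pass 70% of its speed; a pose out of reach is approached as far as the arm can. A call with a gripper value outside its range is refused whole. The fingers move at their own pace and stop on an object; the grip force is fixed at half the most. Time passes only in rows, so rows that repeat a pose let the fingers close. It gives the time, the measured TCP pose, the force and the opening at its end, in the units of the state.
- read_state(): the state, without advancing time (a new reading comes with each control period).
- get_image(name): name is "scene" or "side" or "wrist"; returns a dict with "color" (420x560x3 uint8, red, green, blue), "vfov" (degrees; the focal length in pixels is half the picture's height over the tangent of half this angle, whatever the lens; pixels are square), "cx", "cy" (the principal point, pixels), "k1" (the pictures are not rectified: a ray, as slopes to the right and down, at radius r is drawn at 1 + k1 r^2 times it, then the intrinsics apply), "camera_from_world" (4x4, takes a point from world to camera coordinates). Camera axes: x right, y down, z forward; pixel columns grow to the right and rows downward; lengths in mm; the calibration is good to about 2 mm. A picture is of the moment at which its call begins. There is no depth.
- finish_job(): hands the job in, once; it reports no verdict.
The state is a dict: "clock": time; "qpos": joint angles; "qd": joint speeds; "tau": joint torques, N m; "eef_pos": TCP position; "tool_rot": TCP orientation; "force": force on the tool from outside, world axes, zero at the start; "torque": the same for the moment, N m; "width": finger opening in mm.
Only numpy, scipy, OpenCV 4.12 (cv2) and the standard library are available. Lean on these libraries where they do the work, as an engineer would, in place of code of your own. Each camera call takes 0.05 s, during which the arm holds its last target.

## Working session

There is one attempt and no reset: what is moved stays moved. The work goes in short steps, Python scripts to look and compute and a shell command to move; the robot and the scene stay as the last step left them, time stands still between calls to the robot, and variables do not carry over. Pictures are saved under pics/ and viewed, and the job is handed in when it is done.

```bash
ls; mkdir -p pics; python3 - <<'E'
from cell import *
import cv2
s=read_state(); print({k:s[k] for k in s})
for n in ["scene","side","wrist"]:
    im=get_image(n); cv2.imwrite(f"pics/{n}0.png",im["color"][:,:,::-1]); print(n,im["vfov"],im["cx"],im["cy"],im["k1"]); print(im["camera_from_world"])
E
```

```text
pics
{'clock': 0.0, 'qpos': array([-1.25080522,  0.62932422,  0.03845004,  1.518399  , -0.02700232,
        0.99627514, -0.02000229]), 'qd': array([ 2.18676410e-05, -7.70005212e-04,  5.84547702e-05,  1.45226618e-03,
        1.10880345e-03, -1.21752357e-03,  9.07921402e-04]), 'tau': array([-6.54337418e-04, -5.63398218e+01,  1.22545637e+00, -1.93438482e+01,
        1.08784102e-02,  1.05635799e-02,  2.00705671e-05]), 'eef_pos': array([244.33705126, 601.6685012 , 241.39349018]), 'tool_rot': array([-1.57082346,  0.00188729,  1.1849944 ]), 'force': array([ 1.18140183, -0.05991686,  0.19982439]), 'torque': array([-0.03135868,  0.00102413, -0.04261038]), 'width': 85.67798828919365}
scene 44.18886048117426 274.27160070035677 201.52446938489166 -0.09533206994607472
[[ 6.56585896e-01  7.53913991e-01  2.25533865e-02 -3.58227395e+02]
 [ 4.56827725e-01 -3.73703637e-01 -8.07250903e-01 -1.01752243e+02]
 [-6.00169468e-01  5.40332570e-01 -5.89777351e-01  1.76394453e+03]
 [ 0.00000000e+00  0.00000000e+00  0.00000000e+00  1.00000000e+00]]
side 43.3633108997597 291.2639202893753 207.10823498205477 0.03228851431916063
[[ 7.89329032e-01 -6.13945052e-01 -5.58135378e-03 -4.11095199e+02]
 [-4.78248848e-01 -6.09117412e-01 -6.32656319e-01  3.50615497e+02]
 [ 3.85016517e-01  5.02043276e-01 -7.74412571e-01  1.39057852e+03]
 [ 0.00000000e+00  0.00000000e+00  0.00000000e+00  1.00000000e+00]]
wrist 63.12809799839002 279.7448151810163 209.9140709629179 -0.019248297316788995
[[ 3.75925312e-01  9.26646726e-01 -2.45054950e-03 -6.48821994e+02]
 [ 8.89656023e-01 -3.60176507e-01  2.80686737e-01 -3.66453568e+01]
 [ 2.59214815e-01 -1.07697395e-01 -9.59796307e-01  3.79934325e+02]
 [ 0.00000000e+00  0.00000000e+00  0.00000000e+00  1.00000000e+00]]
```

View pics/scene0.png

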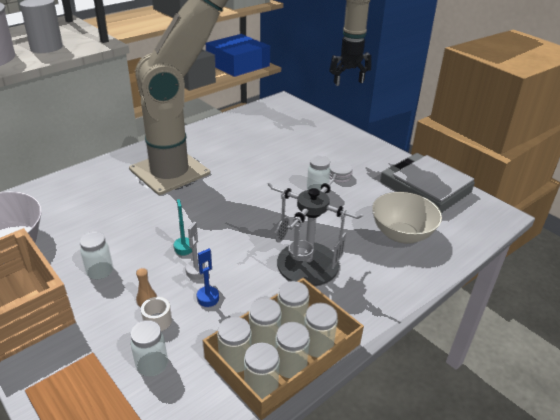

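View pics/side0.png

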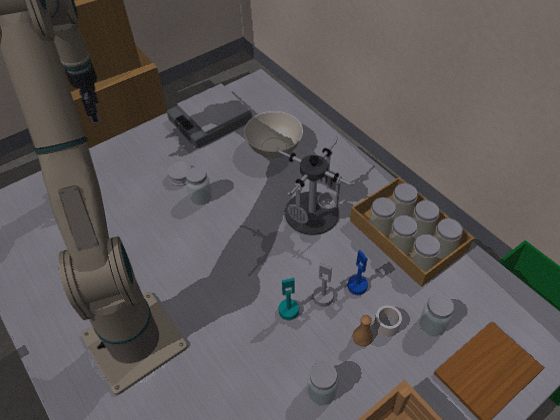

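View pics/wrist0.png

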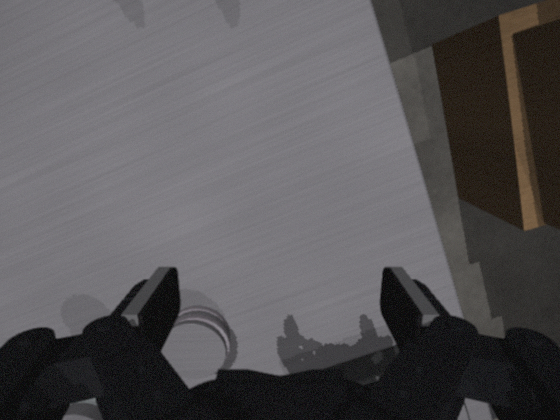

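```bash
cat > h.py <<'E'
import numpy as np, cv2
def und(im,px):
    H=im["color"].shape[0]; f=H/2/np.tan(np.radians(im["vfov"])/2)
    d=(np.array(px,float)-[im["cx"],im["cy"]])/f
    rd=np.hypot(*d); r=rd
    for _ in range(50): r=rd/(1+im["k1"]*r*r)
    return d*(r/rd if rd>0 else 1)
def ray(im,px):
    M=np.array(im["camera_from_world"]); s=und(im,px)
    R=M[:3,:3]; c=-R.T@M[:3,3]; d=R.T@np.array([s[0],s[1],1]); return c,d/np.linalg.norm(d)
def atz(im,px,z):
    c,d=ray(im,px); return c+d*(z-c[2])/d[2]
def tri(obs):
    A=np.zeros((3,3));b=np.zeros(3)
    for im,px in obs:
        c,d=ray(im,px);P=np.eye(3)-np.outer(d,d);A+=P;b+=P@c
    x=np.linalg.solve(A,b)
    return x,[float(np.linalg.norm((np.eye(3)-np.outer(d,d))@(x-c))) for c,d in (ray(*o) for o in obs)]
def proj(im,p):
    M=np.array(im["camera_from_world"]);q=M[:3,:3]@np.array(p,float)+M[:3,3];s=q[:2]/q[2]
    H=im["color"].shape[0]; f=H/2/np.tan(np.radians(im["vfov"])/2)
    return s*(1+im["k1"]*(s@s))*f+[im["cx"],im["cy"]]
def crop(im,x0,y0,w,h,k,fn):
    c=im["color"][y0:y0+h,x0:x0+w,::-1]
    o=cv2.resize(c,None,fx=k,fy=k,interpolation=cv2.INTER_CUBIC)
    for i in range(0,w,10):
        L=6 if (x0+i)%50 else 14
        if (x0+i)%10==0: cv2.line(o,(i*k,0),(i*k,L),(0,255,255),1)
        if (x0+i)%50==0: cv2.putText(o,str(x0+i),(i*k+2,24),0,.45,(0,0,255),1)
    for i in range(0,h,10):
        L=6 if (y0+i)%50 else 14
        if (y0+i)%10==0: cv2.line(o,(0,i*k),(L,i*k),(0,255,255),1)
        if (y0+i)%50==0: cv2.putText(o,str(y0+i),(16,i*k+5),0,.45,(0,0,255),1)
    cv2.imwrite(fn,o)
def save(n):
    import pickle
E
python3 - <<'E'
from cell import *; from h import *; import pickle
ims={n:get_image(n) for n in ["scene","side"]}
pickle.dump(ims,open("i0.pkl","wb"))
crop(ims["scene"],260,170,100,120,5,"pics/c1.png")
crop(ims["scene"],160,190,70,120,5,"pics/c2.png")
crop(ims["side"],270,140,80,100,6,"pics/c3.png")
crop(ims["side"],270,240,120,90,6,"pics/c4.png")
E
```

```text
(no output)
```

View pics/c1.png

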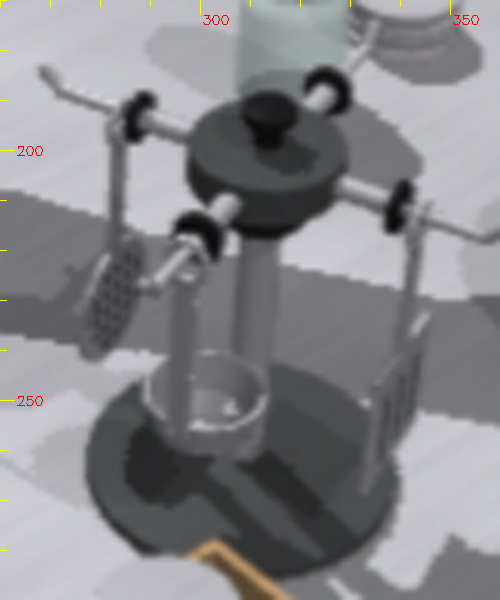

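View pics/c2.png

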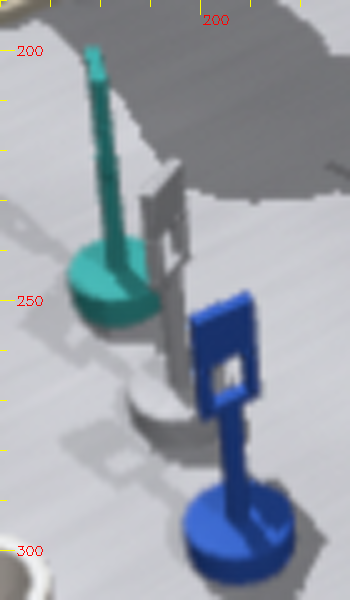

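View pics/c3.png

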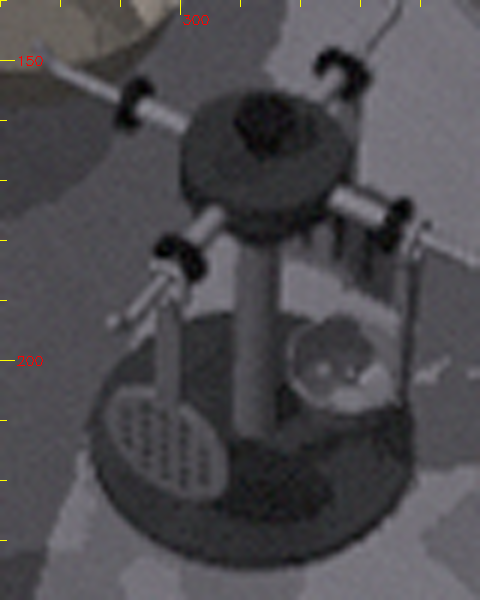

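View pics/c4.png

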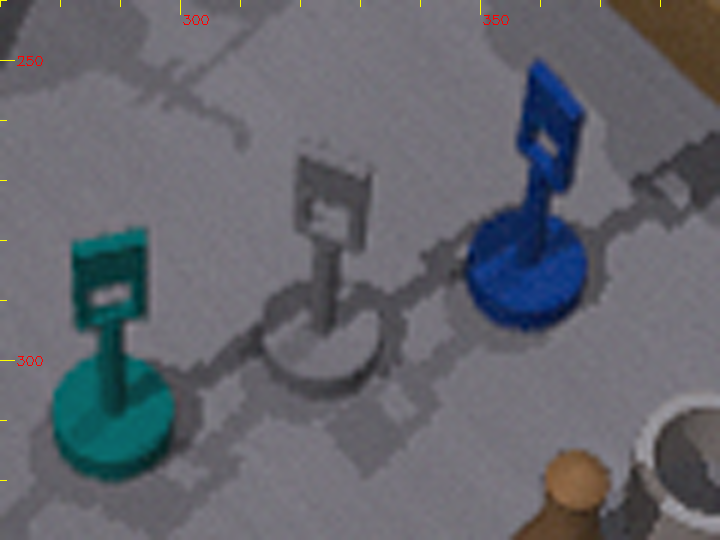

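```bash
python3 - <<'E'
from h import *; import pickle
I=pickle.load(open("i0.pkl","rb"));a,b=I["scene"],I["side"]
def t(n,p,q): x,r=tri([(a,p),(b,q)]); print(n,x.round(1),np.round(r,1)); return x
k=t("knob",(313.5,190),(314,158)); 
t("bare tip",(333,175),(276.5,149)); t("skim tip",(268,185),(289,193.5))
t("bare collar",(325,188),(292.5,157)); t("skim collar",(288,193),(299.5,182))
t("lad collar",(299.3,217),(337,177)); t("turn coll",(340,211),(327,152.5))
t("tab top",(192.5,225.5),(325.5,267))
t("tamper foot c top",(194,270),(323.5,294))
# foot disc
print(atz(a,(308,262),0), atz(b,(312,213),0))
for n,p in dict(pestle=(147,303)).items(): print(n,atz(a,p,0))
E
```

```text
knob [634.8  41.7 248.8] [0.2 0.2]
bare tip [591.3 158.5 221.2] [0.9 0.9]
skim tip [515.5  -0.  219.7] [1.8 1.8]
bare collar [612.  109.3 213.1] [0.3 0.3]
skim collar [567.8  21.1 212.9] [0.7 0.7]
lad collar [660.5 -28.4 215. ] [0.6 0.6]
turn coll [703.7  65.7 211.7] [1.8 1.8]
tab top [ 469.4 -208.   161.3] [1.5 1.5]
tamper foot c top [ 471.2 -211.6   18.8] [4.2 4.2]
[627.44790939  51.29918936   0.        ] [637.85566055  44.43059945   0.        ]
pestle [ 479.59789202 -364.08280671    0.        ]
```

```bash
python3 - <<'E'
from h import *; import pickle
I=pickle.load(open("i0.pkl","rb"));a,b=I["scene"],I["side"]
crop(a,180,215,40,45,12,"pics/d1.png");crop(b,305,255,40,40,12,"pics/d2.png")
E
```

```text
(no output)
```

View pics/d1.png

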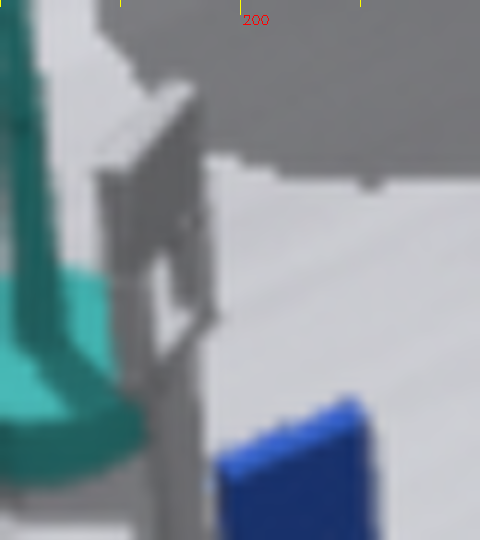

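View pics/d2.png

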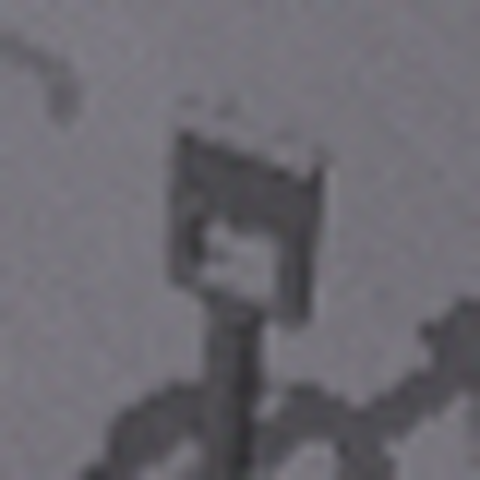

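```bash
python3 - <<'E'
from h import *; import pickle
I=pickle.load(open("i0.pkl","rb"));a,b=I["scene"],I["side"]
for im,p,q in ((a,(189.4,229.3),(195.3,222.2)),(b,(320.3,264.8),(331.8,268.5))):
    P,Q=atz(im,p,162),atz(im,q,162);d=Q-P;print(P.round(1),Q.round(1),np.linalg.norm(d).round(1),np.degrees(np.arctan2(d[1],d[0])).round(1),((P+Q)/2).round(1))
print(tri([(a,(192.3,225.7)),(b,(326,266.7))]))
for n,p in dict(teal=(181.5,242),blue=(208,289)).items(): print(n,atz(a,p,22))
for n,p in dict(teal=(288,308),blue=(357,284),tam=(323.5,294)).items(): print(n,atz(b,p,22))
E
```

```text
[ 477.2 -220.8  162. ] [ 463.1 -194.   162. ] 30.4 117.7 [ 470.1 -207.4  162. ]
[ 462.5 -196.7  162. ] [ 478.3 -223.2  162. ] 30.8 -59.2 [ 470.4 -210.   162. ]
(array([ 470.51991224, -208.87634586,  162.11522189]), [1.1120424339186203, 1.1120424339186745])
teal [ 359.80933615 -181.8811832    22.        ]
blue [ 554.85988875 -229.5540238    22.        ]
teal [ 368.10980462 -182.21580573   22.        ]
blue [ 564.65558163 -241.41762631   22.        ]
tam [ 470.96796665 -208.31346429   22.        ]
```

```bash
cat >> h.py <<'E'
def rot(s):
    r,p,y=s["tool_rot"]; from scipy.spatial.transform import Rotation as Ro
    return Ro.from_euler("xyz",[r,p,y]).as_matrix()
def go(s,x,y,z,zyaw):
    from scipy.spatial.transform import Rotation as Ro
    R=rot(s); d=R.T@(np.array([x,y,z])-s["eef_pos"])
    a=np.radians(zyaw); zt=np.array([np.cos(a),np.sin(a),0]); yt=np.array([0,0,-1.]); xt=np.cross(yt,zt)
    v=Ro.from_matrix(R.T@np.column_stack([xt,yt,zt])).as_rotvec()
    print("to",(round(x,1),round(y,1),round(z,1),zyaw),"| x %.1f y %.1f z %.1f | ax %.3f ay %.3f az %.3f"%(*d,*v))
def st(s):
    R=rot(s); print("t %.2f"%s["clock"],"pos",s["eef_pos"].round(1),"zyaw %.1f"%np.degrees(np.arctan2(R[1,2],R[0,2])),"down",R[:,1].round(3),"F",s["force"].round(1),"T",s["torque"].round(2),"w %.1f"%s["width"])
E
python3 - <<'E'
from cell import *; from h import *
s=read_state(); st(s); go(s,244,602,300,158); go(s,623,139,300,200); go(s,623,139,206,200)
E
```

```text
t 0.25 pos [244.5 602.  241.8] zyaw 157.9 down [-0.    -0.001 -1.   ] F [0.2 0.4 0.2] T [0.01 0.01 0.01] w 85.0
to (244, 602, 300, 158) | x -0.2 y -58.2 z 0.5 | ax 0.000 ay -0.002 az -0.001
to (623, 139, 300, 200) | x -286.5 y -57.9 z -524.9 | ax -0.000 ay -0.735 az -0.001
to (623, 139, 206, 200) | x -286.4 y 36.1 z -524.9 | ax -0.000 ay -0.735 az -0.001
```

```bash
python3 -m jog '[{"x":-15,"y":-40,"z":-25,"ay":-0.1,"grip":0},{"x":-40,"y":-58,"z":-72,"ay":-0.22,"grip":0},{"x":-65,"y":-58,"z":-115,"ay":-0.34,"grip":0},{"x":-89,"y":-58,"z":-158,"ay":-0.46,"grip":0},{"x":-113,"y":-58,"z":-201,"ay":-0.58,"grip":0}]'
python3 - <<'E'
from cell import *; from h import *
s=read_state(); st(s); go(s,623,139,300,200); go(s,623,139,206,200)
E
```

```text
t 0.25 pos [244.5 602.  241.8] zyaw 157.9 down [-0.    -0.001 -1.   ] F [0.2 0.4 0.2] T [0.01 0.01 0.01] w 85.0
to (623, 139, 300, 200) | x -286.5 y -57.9 z -524.9 | ax -0.000 ay -0.735 az -0.001
to (623, 139, 206, 200) | x -286.4 y 36.1 z -524.9 | ax -0.000 ay -0.735 az -0.001$[0]: bad value
```

```bash
python3 -m jog '[{"x":-15,"y":-40,"z":-25,"ax":0,"ay":-0.1,"az":0,"grip":0},{"x":-40,"y":-58,"z":-72,"ax":0,"ay":-0.22,"az":0,"grip":0},{"x":-65,"y":-58,"z":-115,"ax":0,"ay":-0.34,"az":0,"grip":0},{"x":-89,"y":-58,"z":-158,"ax":0,"ay":-0.46,"az":0,"grip":0},{"x":-113,"y":-58,"z":-201,"ax":0,"ay":-0.58,"az":0,"grip":0}]'
python3 - <<'E'
from cell import *; from h import *
s=read_state(); st(s); go(s,623,139,300,200); go(s,623,139,206,200)
E
```

```text
clock: 0.75
eef_pos: [386.7, 423.5, 300.6]
tool_rot: [-1.571, -0.0, 1.77]
force: [1.7, -0.8, 0.4]
width: 12.1
t 0.75 pos [386.7 423.5 300.6] zyaw -168.6 down [ 0.001  0.    -1.   ] F [ 1.7 -0.8  0.4] T [ 0.03 -0.07 -0.01] w 12.1
to (623, 139, 300, 200) | x -325.7 y 0.7 z -175.3 | ax 0.001 ay -0.150 az 0.000
to (623, 139, 206, 200) | x -325.7 y 94.7 z -175.2 | ax 0.001 ay -0.150 az 0.000
```

```bash
python3 -m jog '[{"x":-42,"y":0,"z":-23,"ax":0,"ay":-0.05,"az":0,"grip":0},{"x":-84,"y":0,"z":-45,"ax":0,"ay":-0.1,"az":0,"grip":0},{"x":-126,"y":0,"z":-68,"ax":0,"ay":-0.15,"az":0,"grip":0},{"x":-168,"y":0,"z":-90,"ax":0,"ay":-0.15,"az":0,"grip":0},{"x":-210,"y":0,"z":-113,"ax":0,"ay":-0.15,"az":0,"grip":0}]'
python3 - <<'E'
from cell import *; from h import *
s=read_state(); st(s); go(s,623,139,300,200); go(s,623,139,206,200)
E
```

```text
clock: 1.25
eef_pos: [538.0, 239.2, 300.4]
tool_rot: [-1.571, -0.0, 1.915]
force: [0.9, 0.7, -0.1]
width: -0.2
t 1.25 pos [538.  239.2 300.4] zyaw -160.3 down [ 0.  0. -1.] F [ 0.9  0.7 -0.1] T [ 0.06 -0.05  0.03] w -0.2
to (623, 139, 300, 200) | x -123.0 y 0.4 z -46.2 | ax 0.000 ay -0.005 az 0.000
to (623, 139, 206, 200) | x -123.0 y 94.4 z -46.2 | ax 0.000 ay -0.005 az 0.000
```

```bash
python3 -m jog '[{"x":-44,"y":0,"z":-16,"ax":0,"ay":0,"az":0,"grip":0},{"x":-88,"y":0,"z":-33,"ax":0,"ay":0,"az":0,"grip":0},{"x":-123,"y":0,"z":-46,"ax":0,"ay":0,"az":0,"grip":0},{"x":-123,"y":20,"z":-46,"ax":0,"ay":0,"az":0,"grip":0},{"x":-123,"y":40,"z":-46,"ax":0,"ay":0,"az":0,"grip":0}]'
python3 - <<'E'
from cell import *; from h import *
s=read_state(); st(s); go(s,623,139,206,200)
for n in ["wrist","scene","side"]:
    im=get_image(n); print(n,proj(im,s["eef_pos"]).round())
    if n=="wrist": cv2.imwrite("pics/w1.png",im["color"][:,:,::-1])
    elif n=="scene": crop(im,250,110,120,140,5,"pics/s1.png")
    else: crop(im,230,90,130,120,5,"pics/t1.png")
E
```

```text
clock: 1.75
eef_pos: [623.1, 138.7, 259.9]
tool_rot: [-1.572, 0.001, 1.911]
force: [-0.4, -0.3, -1.0]
width: 0.0
t 1.75 pos [623.1 138.7 259.9] zyaw -160.5 down [ 0.001 -0.    -1.   ] F [-0.4 -0.3 -1. ] T [-0.02  0.   -0.02] w 0.0
to (623, 139, 206, 200) | x 0.4 y 53.9 z 0.0 | ax 0.001 ay -0.008 az -0.001
wrist [280. 284.]
scene [338. 171.]
side [289. 138.]
```

View pics/w1.png

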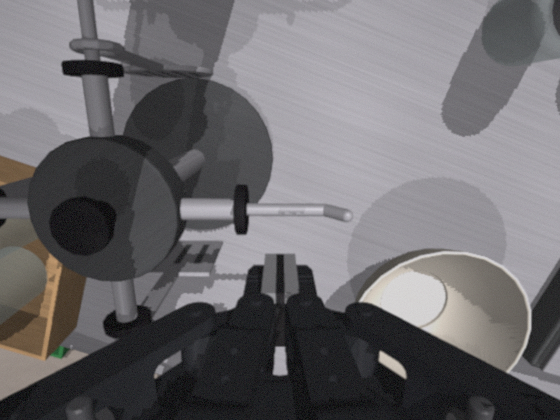

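View pics/s1.png

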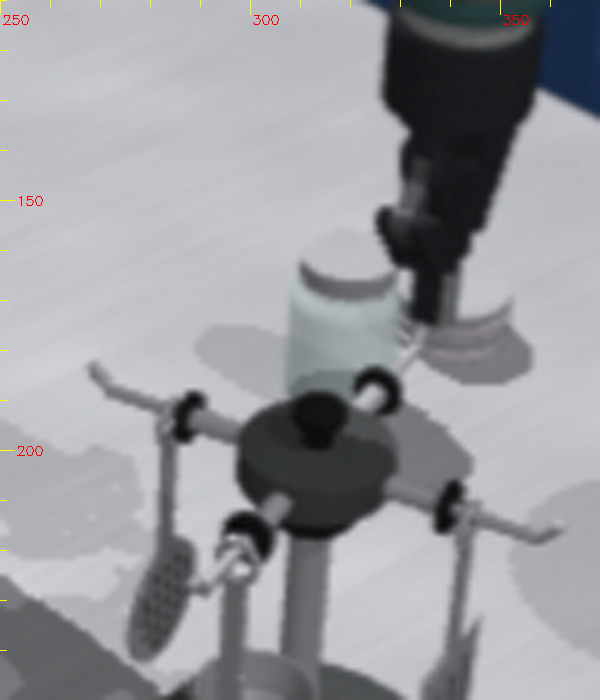

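View pics/t1.png

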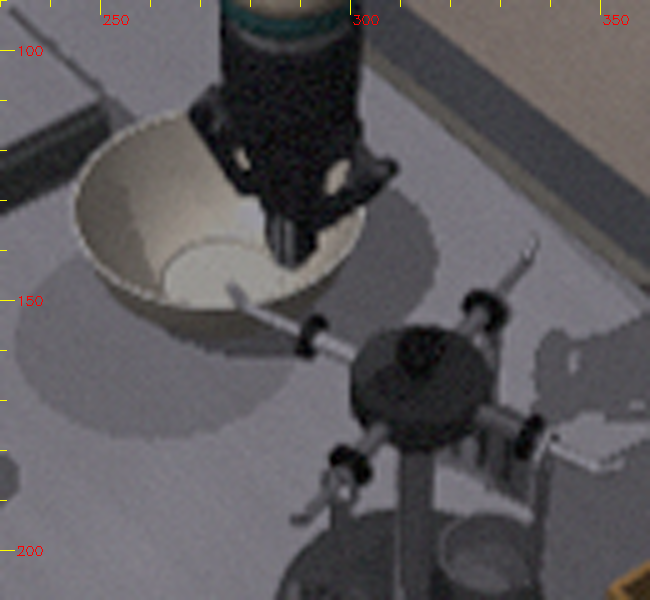

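```bash
python3 - <<'E'
from cell import *; from h import *
im=get_image("wrist")
P=[atz(im,p,210) for p in ((200,209),(250,209),(320,210.5))]
for p in P: print(p.round(1))
d=P[2]-P[0];print(np.degrees(np.arctan2(d[1],d[0])))
print("knob",atz(im,(83,226),247), "other rods", atz(im,(98,120),210),atz(im,(123,298),210))
c=atz(im,(240,209),210);print("collar",c)
E
```

```text
[617.5  92.5 210. ]
[608.2 118.5 210. ]
[595.9 155.1 210. ]
108.98073856897032
knob [629.8547856   50.04028931 247.        ] other rods [589.31614223  29.53537537 210.        ] [686.52589473  64.22270024 210.        ]
collar [610.01276085 113.27404396 210.        ]
```

```bash
python3 -m jog '[{"x":0,"y":25,"z":0,"ax":0,"ay":0,"az":0,"grip":0},{"x":0,"y":48,"z":0,"ax":0,"ay":0,"az":0,"grip":0},{"x":0,"y":53,"z":0,"ax":0,"ay":0,"az":0,"grip":0}]'
cat > arc.py <<'E'
from cell import *; from h import *
import sys
def arc(s,AX,r,off,angs):
    # finger centre positions: hook angle a, tool z along a+90
    for a in angs:
        t=np.radians(a); p=AX[:2]+r*np.array([np.cos(t),np.sin(t)])-off*np.array([-np.sin(t),np.cos(t)])
        go(s,p[0],p[1],s["eef_pos"][2],a+90)
E
python3 - <<'E'
from arc import *
s=read_state(); st(s); arc(s,np.array([635.5,42]),96,14.5,[109.5,115,121,127,133,139])
E
```

```text
clock: 2.25
eef_pos: [620.9, 140.7, 206.3]
tool_rot: [-1.568, -0.0, 1.916]
force: [-0.8, 0.3, -0.2]
width: -0.2
t 2.25 pos [620.9 140.7 206.3] zyaw -160.2 down [-0.002 -0.001 -1.   ] F [-0.8  0.3 -0.2] T [-0.    0.03 -0.  ] w -0.2
to (np.float64(617.1), np.float64(137.3), np.float64(206.3), 199.5) | x -1.9 y 0.0 z 4.7 | ax -0.002 ay 0.005 az 0.000
to (np.float64(608.1), np.float64(135.1), np.float64(206.3), 205) | x -0.9 y 0.0 z 14.0 | ax -0.002 ay -0.091 az 0.000
to (np.float64(598.5), np.float64(131.8), np.float64(206.3), 211) | x -0.9 y 0.1 z 24.2 | ax -0.002 ay -0.196 az 0.000
to (np.float64(589.3), np.float64(127.4), np.float64(206.3), 217) | x -1.9 y 0.1 z 34.3 | ax -0.002 ay -0.301 az 0.001
to (np.float64(580.6), np.float64(122.1), np.float64(206.3), 223) | x -3.9 y 0.1 z 44.2 | ax -0.002 ay -0.406 az 0.001
to (np.float64(572.6), np.float64(115.9), np.float64(206.3), 229) | x -7.0 y 0.1 z 53.9 | ax -0.002 ay -0.510 az 0.001
```

```bash
python3 -m jog '[{"x":-1.5,"y":0,"z":6,"ax":0,"ay":0,"az":0,"grip":0},{"x":-1,"y":0,"z":14,"ax":0,"ay":-0.09,"az":0,"grip":0},{"x":-1,"y":0,"z":24,"ax":0,"ay":-0.196,"az":0,"grip":0},{"x":-2,"y":0,"z":34,"ax":0,"ay":-0.3,"az":0,"grip":0},{"x":-4,"y":0,"z":44,"ax":0,"ay":-0.4,"az":0,"grip":0}]'
python3 - <<'E'
from arc import *
s=read_state(); st(s); arc(s,np.array([635.5,42]),96,14.5,[133,138,143,148,153,156])
E
```

```text
clock: 2.75
eef_pos: [583.5, 123.4, 209.6]
tool_rot: [-1.577, 0.002, 2.32]
force: [3.6, 2.0, -2.9]
width: 0.1
t 2.75 pos [583.5 123.4 209.6] zyaw -137.1 down [ 0.006  0.003 -1.   ] F [ 3.6  2.  -2.9] T [ 0.43 -0.69  0.02] w 0.1
to (np.float64(580.6), np.float64(122.1), np.float64(209.6), 223) | x 1.0 y -0.0 z 3.0 | ax 0.006 ay -0.001 az -0.002
to (np.float64(573.9), np.float64(117.0), np.float64(209.6), 228) | x 1.9 y -0.1 z 11.4 | ax 0.006 ay -0.089 az -0.003
to (np.float64(567.6), np.float64(111.4), np.float64(209.6), 233) | x 2.1 y -0.1 z 19.9 | ax 0.006 ay -0.176 az -0.003
to (np.float64(561.8), np.float64(105.2), np.float64(209.6), 238) | x 1.5 y -0.2 z 28.4 | ax 0.006 ay -0.263 az -0.003
to (np.float64(556.5), np.float64(98.5), np.float64(209.6), 243) | x 0.2 y -0.2 z 36.7 | ax 0.006 ay -0.350 az -0.003
to (np.float64(553.7), np.float64(94.3), np.float64(209.6), 246) | x -1.0 y -0.3 z 41.7 | ax 0.006 ay -0.403 az -0.004
```

```bash
python3 -m jog '[{"x":2,"y":0,"z":9,"ax":0,"ay":-0.07,"az":0,"grip":0},{"x":2,"y":0,"z":17,"ax":0,"ay":-0.15,"az":0,"grip":0},{"x":2,"y":0,"z":25,"ax":0,"ay":-0.23,"az":0,"grip":0},{"x":1,"y":0,"z":32,"ax":0,"ay":-0.3,"az":0,"grip":0},{"x":0,"y":0,"z":37,"ax":0,"ay":-0.35,"az":0,"grip":0}]'
python3 - <<'E'
from arc import *
s=read_state(); st(s); arc(s,np.array([635.5,42]),96,14.5,[150,153,156,158,160,162,164,166,168,170])
im=get_image("wrist");cv2.imwrite("pics/w2.png",im["color"][:,:,::-1])
E
```

```text
clock: 3.25
eef_pos: [557.1, 97.7, 209.9]
tool_rot: [-1.576, 0.006, 2.668]
force: [2.6, 2.9, -1.9]
width: -0.6
t 3.25 pos [557.1  97.7 209.9] zyaw -117.2 down [ 0.007  0.002 -1.   ] F [ 2.6  2.9 -1.9] T [ 0.47 -0.74  0.05] w -0.6
to (np.float64(559.6), np.float64(102.6), np.float64(209.9), 240) | x -0.0 y 0.0 z -5.5 | ax 0.005 ay 0.050 az -0.006
to (np.float64(556.5), np.float64(98.5), np.float64(209.9), 243) | x 0.8 y -0.0 z -0.5 | ax 0.005 ay -0.003 az -0.006
to (np.float64(553.7), np.float64(94.3), np.float64(209.9), 246) | x 1.5 y -0.0 z 4.5 | ax 0.005 ay -0.055 az -0.006
to (np.float64(551.9), np.float64(91.4), np.float64(209.9), 248) | x 1.7 y -0.1 z 7.9 | ax 0.005 ay -0.090 az -0.006
to (np.float64(550.2), np.float64(88.5), np.float64(209.9), 250) | x 1.9 y -0.1 z 11.3 | ax 0.005 ay -0.125 az -0.006
to (np.float64(548.7), np.float64(85.5), np.float64(209.9), 252) | x 1.9 y -0.1 z 14.7 | ax 0.005 ay -0.160 az -0.006
to (np.float64(547.2), np.float64(82.4), np.float64(209.9), 254) | x 1.8 y -0.1 z 18.1 | ax 0.005 ay -0.195 az -0.006
to (np.float64(545.9), np.float64(79.3), np.float64(209.9), 256) | x 1.6 y -0.1 z 21.5 | ax 0.004 ay -0.230 az -0.006
to (np.float64(544.6), np.float64(76.1), np.float64(209.9), 258) | x 1.3 y -0.1 z 24.8 | ax 0.004 ay -0.265 az -0.006
to (np.float64(543.5), np.float64(72.9), np.float64(209.9), 260) | x 0.8 y -0.1 z 28.2 | ax 0.004 ay -0.299 az -0.006
```

View pics/w2.png

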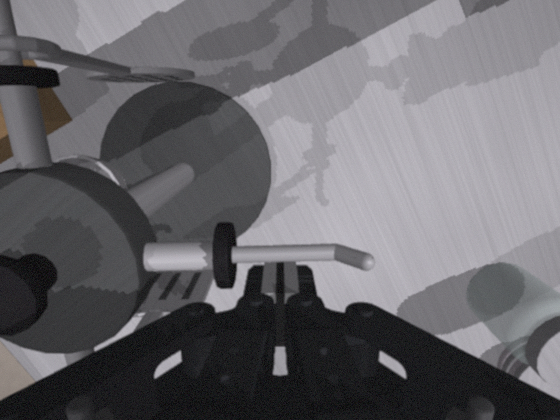

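```bash
python3 -m jog '[{"x":1,"y":1,"z":3,"ax":0,"ay":-0.03,"az":0,"grip":0},{"x":1.5,"y":2,"z":6,"ax":0,"ay":-0.06,"az":0,"grip":0},{"x":2,"y":3,"z":9,"ax":0,"ay":-0.09,"az":0,"grip":0},{"x":2,"y":3,"z":11.5,"ax":0,"ay":-0.125,"az":0,"grip":0}]'
python3 - <<'E'
from arc import *
s=read_state(); st(s); arc(s,np.array([635.5,42]),96,14.5,[158,160,162,164,166,168,170])
E
```

```text
clock: 3.7
eef_pos: [547.5, 87.9, 204.5]
tool_rot: [-1.571, 0.0, 2.793]
force: [2.8, 2.9, 2.7]
width: 0.0
t 3.70 pos [547.5  87.9 204.5] zyaw -110.0 down [ 0.  0. -1.] F [2.8 2.9 2.7] T [ 0.51 -0.4  -0.01] w 0.0
to (np.float64(551.9), np.float64(91.4), np.float64(204.5), 248) | x -3.0 y 0.0 z -4.8 | ax 0.000 ay 0.035 az -0.000
to (np.float64(550.2), np.float64(88.5), np.float64(204.5), 250) | x -2.4 y 0.0 z -1.4 | ax 0.000 ay 0.000 az -0.000
to (np.float64(548.7), np.float64(85.5), np.float64(204.5), 252) | x -2.0 y -0.0 z 1.9 | ax 0.000 ay -0.035 az -0.000
to (np.float64(547.2), np.float64(82.4), np.float64(204.5), 254) | x -1.6 y -0.0 z 5.3 | ax 0.000 ay -0.070 az -0.000
to (np.float64(545.9), np.float64(79.3), np.float64(204.5), 256) | x -1.4 y -0.0 z 8.7 | ax 0.000 ay -0.105 az -0.000
to (np.float64(544.6), np.float64(76.1), np.float64(204.5), 258) | x -1.3 y -0.0 z 12.1 | ax 0.000 ay -0.139 az -0.000
to (np.float64(543.5), np.float64(72.9), np.float64(204.5), 260) | x -1.4 y -0.0 z 15.5 | ax 0.000 ay -0.174 az -0.000
```

```bash
python3 -m jog '[{"x":-1,"y":0,"z":2,"ax":0,"ay":-0.03,"az":0,"grip":0},{"x":-1.5,"y":0,"z":4,"ax":0,"ay":-0.055,"az":0,"grip":0},{"x":-1.5,"y":0,"z":6,"ax":0,"ay":-0.075,"az":0,"grip":0}]'
cat >> arc.py <<'E'
AX=np.array([635.5,42])
def chk(angs):
    s=read_state(); st(s); R=rot(s); f=R.T@s["force"]; print("tool force x %.1f y %.1f z %.1f"%tuple(f)); q=s["eef_pos"][:2]-AX; print("polar %.1f %.1f"%(np.hypot(*q),np.degrees(np.arctan2(q[1],q[0]))))
    arc(s,AX,96,14.5,angs)
E
python3 -c "
from arc import *
chk([164,166,168,170])"
```

```text
clock: 4.0
eef_pos: [545.8, 81.7, 203.9]
tool_rot: [-1.57, -0.002, 2.867]
force: [-1.9, 3.8, 1.9]
width: -0.0
t 4.00 pos [545.8  81.7 203.9] zyaw -105.7 down [-0.002  0.    -1.   ] F [-1.9  3.8  1.9] T [ 0.82  0.37 -0.03] w -0.0
tool force x 2.9 y -1.9 z -3.2
polar 98.1 156.1
to (np.float64(547.2), np.float64(82.4), np.float64(203.9), 254) | x -1.2 y -0.0 z -1.1 | ax -0.001 ay 0.005 az 0.002
to (np.float64(545.9), np.float64(79.3), np.float64(203.9), 256) | x -0.8 y -0.0 z 2.3 | ax -0.000 ay -0.030 az 0.002
to (np.float64(544.6), np.float64(76.1), np.float64(203.9), 258) | x -0.4 y 0.0 z 5.7 | ax -0.000 ay -0.065 az 0.002
to (np.float64(543.5), np.float64(72.9), np.float64(203.9), 260) | x -0.2 y 0.0 z 9.0 | ax -0.000 ay -0.100 az 0.002
```

```bash
J(){ python3 -c "
from arc import *
chk([])"; }
python3 -m jog '[{"x":-0.2,"y":0,"z":1.3,"ax":0,"ay":-0.014,"az":0,"grip":0},{"x":-0.3,"y":0,"z":2.6,"ax":0,"ay":-0.028,"az":0,"grip":0}]' >/dev/null; J
```

```text
t 4.20 pos [545.5  78.9 203.8] zyaw -104.2 down [-0.002 -0.    -1.   ] F [-1.4  4.  -1.2] T [ 0.85  0.39 -0.02] w -0.1
tool force x 2.3 y 1.2 z -3.5
polar 97.3 157.7
```

```bash
python3 -m jog '[{"x":-0.2,"y":0,"z":1.3,"ax":0,"ay":-0.014,"az":0,"grip":0},{"x":-0.3,"y":0,"z":2.6,"ax":0,"ay":-0.028,"az":0,"grip":0}]' >/dev/null; python3 -c "
from arc import *
chk([])"
```

```text
t 4.40 pos [545.6  76.2 203.9] zyaw -102.6 down [-0.001 -0.    -1.   ] F [-2.   5.1 -1.6] T [ 0.81  0.35 -0.09] w 0.2
tool force x 3.0 y 1.6 z -4.6
polar 96.2 159.1
```

```bash
python3 -m jog '[{"x":0.1,"y":0,"z":1.3,"ax":0,"ay":-0.014,"az":0,"grip":0},{"x":0.1,"y":0,"z":2.6,"ax":0,"ay":-0.028,"az":0,"grip":0}]' >/dev/null; python3 -c "
from arc import *
chk([])"
```

```text
t 4.60 pos [545.3  73.6 204.1] zyaw -101.0 down [-0. -0. -1.] F [-1.2  3.2 -1.5] T [ 0.81  0.37 -0.03] w -0.4
tool force x 1.8 y 1.5 z -3.0
polar 95.6 160.7
```

```bash
python3 -m jog '[{"x":0.2,"y":0,"z":1.3,"ax":0,"ay":-0.014,"az":0,"grip":0},{"x":0.3,"y":0,"z":2.6,"ax":0,"ay":-0.028,"az":0,"grip":0}]' >/dev/null; python3 -c "
from arc import *
chk([])"
```

```text
t 4.80 pos [544.6  71.1 204.2] zyaw -99.4 down [-0. -0. -1.] F [-1.4  3.  -2.1] T [ 0.77  0.24 -0.01] w 0.0
tool force x 1.8 y 2.1 z -2.7
polar 95.4 162.2
```

```bash
python3 -m jog '[{"x":0.2,"y":0,"z":1.3,"ax":0,"ay":-0.014,"az":0,"grip":0},{"x":0.3,"y":0,"z":2.6,"ax":0,"ay":-0.028,"az":0,"grip":0}]' >/dev/null; python3 -c "
from arc import *
chk([])"
```

```text
t 5.00 pos [543.9  68.6 204.3] zyaw -97.8 down [-0. -0. -1.] F [-1.2  3.7 -2.7] T [0.77 0.29 0.02] w -0.0
tool force x 1.7 y 2.7 z -3.5
polar 95.4 163.8
```

```bash
python3 -m jog '[{"x":0.2,"y":0,"z":1.3,"ax":0,"ay":-0.014,"az":0,"grip":0},{"x":0.3,"y":0,"z":2.6,"ax":0,"ay":-0.028,"az":0,"grip":0}]' >/dev/null; python3 -c "
from arc import *
chk([])"
```

```text
t 5.20 pos [543.3  66.1 204.3] zyaw -96.2 down [ 0. -0. -1.] F [-1.1  3.6 -2.4] T [ 0.68  0.27 -0.01] w -0.0
tool force x 1.5 y 2.4 z -3.5
polar 95.3 165.4
```

```bash
python3 -m jog '[{"x":0.2,"y":0,"z":1.3,"ax":0,"ay":-0.014,"az":0,"grip":0},{"x":0.3,"y":0,"z":2.6,"ax":0,"ay":-0.028,"az":0,"grip":0}]' >/dev/null; python3 -c "
from arc import *
chk([])"
```

```text
t 5.40 pos [542.7  63.5 204.3] zyaw -94.6 down [ 0. -0. -1.] F [-1.1  3.6 -1.5] T [0.74 0.25 0.01] w 0.1
tool force x 1.4 y 1.5 z -3.5
polar 95.3 166.9
```

```bash
python3 -m jog '[{"x":0.2,"y":0,"z":1.3,"ax":0,"ay":-0.014,"az":0,"grip":0},{"x":0.3,"y":0,"z":2.6,"ax":0,"ay":-0.028,"az":0,"grip":0}]' >/dev/null; python3 -c "
from arc import *
chk([])"
```

```text
t 5.60 pos [542.2  61.  204.3] zyaw -93.0 down [ 0.  0. -1.] F [-1.   3.4 -3. ] T [0.74 0.18 0.04] w -0.3
tool force x 1.1 y 3.0 z -3.4
polar 95.2 168.5
```

```bash
python3 -m jog '[{"x":0.2,"y":0,"z":1.3,"ax":0,"ay":-0.014,"az":0,"grip":0},{"x":0.3,"y":0,"z":2.6,"ax":0,"ay":-0.028,"az":0,"grip":0}]' >/dev/null; python3 -c "
from arc import *
chk([])"
```

```text
t 5.80 pos [541.8  58.4 204.3] zyaw -91.3 down [ 0. -0. -1.] F [ 0.2  2.3 -2.7] T [ 0.71  0.2  -0.  ] w 0.0
tool force x -0.1 y 2.7 z -2.3
polar 95.1 170.1
```

```bash
python3 -m jog '[{"x":0.2,"y":0,"z":1.3,"ax":0,"ay":-0.014,"az":0,"grip":0},{"x":0.3,"y":0,"z":2.6,"ax":0,"ay":-0.028,"az":0,"grip":0}]' >/dev/null; python3 -c "
from arc import *
chk([])"
```

```text
t 6.00 pos [541.4  55.9 204.3] zyaw -89.7 down [ 0.  0. -1.] F [-1.2  3.1 -2.1] T [ 0.75  0.17 -0.  ] w -0.2
tool force x 1.2 y 2.1 z -3.1
polar 95.1 171.6
```

```bash
python3 -m jog '[{"x":0.2,"y":0,"z":1.3,"ax":0,"ay":-0.014,"az":0,"grip":0},{"x":0.3,"y":0,"z":2.6,"ax":0,"ay":-0.028,"az":0,"grip":0}]' >/dev/null; python3 -c "
from arc import *
chk([])"
```

```text
t 6.20 pos [541.1  53.2 204.3] zyaw -88.1 down [-0. -0. -1.] F [-1.1  3.1 -2.8] T [0.7  0.18 0.01] w 0.4
tool force x 1.0 y 2.8 z -3.1
polar 95.1 173.2
```

```bash
python3 -m jog '[{"x":0.2,"y":0,"z":1.3,"ax":0,"ay":-0.014,"az":0,"grip":0},{"x":0.3,"y":0,"z":2.6,"ax":0,"ay":-0.028,"az":0,"grip":0}]' >/dev/null; python3 -c "
from arc import *
chk([])"
```

```text
t 6.40 pos [540.9  50.9 204.3] zyaw -86.5 down [ 0.  0. -1.] F [-1.2  5.4 -2.9] T [1.07 0.24 0.03] w 0.3
tool force x 0.9 y 2.9 z -5.5
polar 95.0 174.6
```

```bash
python3 -m jog '[{"x":0,"y":0,"z":0.6,"ax":0,"ay":-0.005,"az":0,"grip":0},{"x":0,"y":0,"z":1.2,"ax":0,"ay":-0.008,"az":0,"grip":0}]' >/dev/null; python3 -c "
from arc import *
chk([])"
```

```text
t 6.60 pos [540.8  50.6 204.3] zyaw -86.1 down [-0.     0.002 -1.   ] F [-1.4  6.7 -2.5] T [ 1.32  0.26 -0.  ] w -0.2
tool force x 1.0 y 2.5 z -6.8
polar 95.1 174.8
```

```bash
python3 -m jog '[{"x":0,"y":0,"z":0.5,"ax":0,"ay":0,"az":0,"grip":0},{"x":0,"y":0,"z":1,"ax":0,"ay":0,"az":0,"grip":0}]' >/dev/null; python3 -c "
from arc import *
chk([])"
```

```text
t 6.80 pos [540.9  50.4 204.3] zyaw -86.0 down [-0.     0.003 -1.   ] F [-1.5  8.  -3.2] T [1.59 0.3  0.03] w 0.1
tool force x 1.0 y 3.3 z -8.1
polar 95.0 174.9
```

```bash
python3 -m jog '[{"x":0,"y":0,"z":0.6,"ax":0,"ay":0,"az":0,"grip":0},{"x":0,"y":0,"z":1.2,"ax":0,"ay":0,"az":0,"grip":0},{"x":0,"y":0,"z":1.2,"ax":0,"ay":0,"az":0,"grip":0}]' >/dev/null; python3 -c "
from arc import *
chk([])"
```

```text
t 7.10 pos [540.8  50.1 204.3] zyaw -86.0 down [-0.     0.004 -1.   ] F [-0.8  8.5 -2.6] T [ 1.81  0.34 -0.02] w -0.2
tool force x 0.2 y 2.6 z -8.6
polar 95.0 175.1
```

```bash
python3 -m jog '[{"x":0,"y":0,"z":0.7,"ax":0,"ay":0,"az":0,"grip":0},{"x":0,"y":0,"z":0.7,"ax":0,"ay":0,"az":0,"grip":0}]' >/dev/null; python3 -c "
from arc import *
chk([])
import time
for n in ['wrist','scene','side']:
    im=get_image(n); cv2.imwrite('pics/%s3.png'%n,im['color'][:,:,::-1])
    if n=='scene': crop(im,250,150,120,100,6,'pics/s3.png')
    if n=='side': crop(im,250,110,120,100,6,'pics/t3.png')
chk([])
"
```

```text
t 7.30 pos [540.9  49.9 204.3] zyaw -86.0 down [-0.     0.004 -1.   ] F [-1.   9.1 -3.2] T [2.02 0.32 0.06] w -0.2
tool force x 0.3 y 3.2 z -9.1
polar 95.0 175.2
t 7.45 pos [540.9  49.9 204.3] zyaw -86.0 down [-0.     0.004 -1.   ] F [-1.5  9.5 -3.1] T [ 2.    0.33 -0.02] w -0.2
tool force x 0.8 y 3.1 z -9.6
polar 95.0 175.2
```

View pics/wrist3.png

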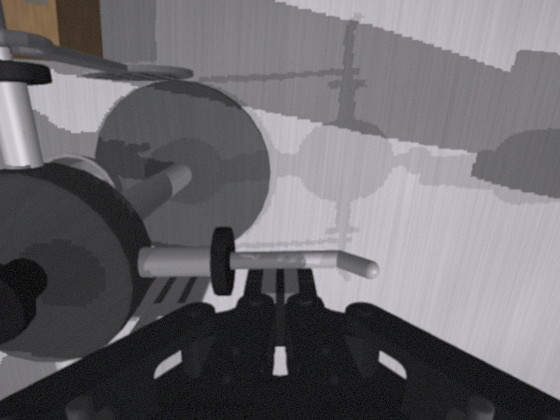

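View pics/s3.png

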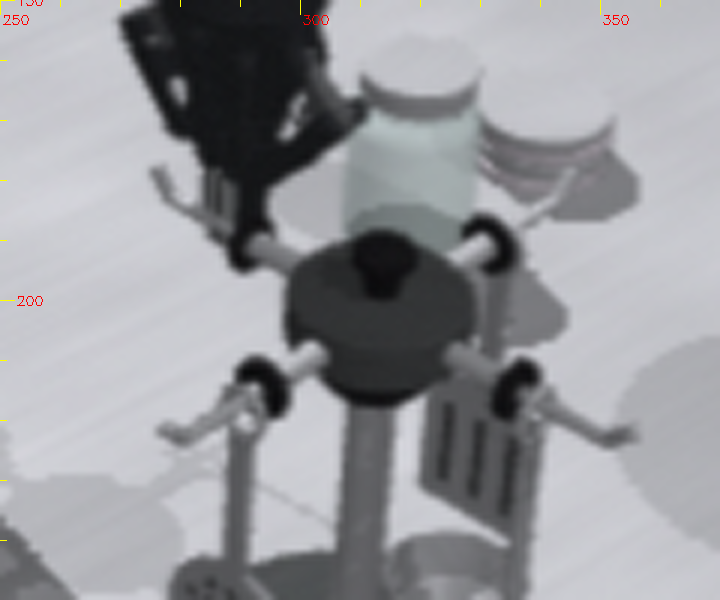

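View pics/t3.png

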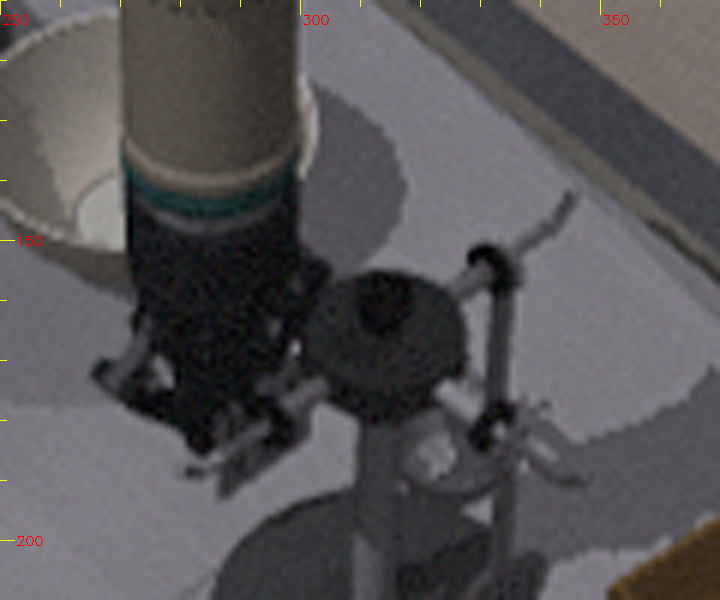

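```bash
python3 -m jog '[{"x":0,"y":0,"z":-4,"ax":0,"ay":0,"az":0,"grip":0},{"x":0,"y":0,"z":-12,"ax":0,"ay":0,"az":0,"grip":0},{"x":0,"y":0,"z":-22,"ax":0,"ay":0,"az":0,"grip":0},{"x":0,"y":-30,"z":-22,"ax":0,"ay":0,"az":0,"grip":0},{"x":0,"y":-70,"z":-22,"ax":0,"ay":0,"az":0,"grip":0}]'; python3 -c "
from arc import *
im=get_image('wrist'); cv2.imwrite('pics/wrist4.png',im['color'][:,:,::-1])
im=get_image('side'); crop(im,250,120,100,100,6,'pics/t4.png')
s=read_state(); st(s); go(s,470.5,-209,275,209); go(s,470.5,-209,275,29)"
```

```text
clock: 7.95
eef_pos: [538.6, 68.4, 273.7]
tool_rot: [-1.57, -0.004, -3.073]
force: [1.2, 0.4, -0.6]
width: 0.2
t 8.05 pos [543.   69.7 279.3] zyaw -86.1 down [ 0.01   0.001 -1.   ] F [ 0.   0.1 -1. ] T [ 0.06 -0.05  0.01] w -0.4
to (470.5, -209, 275, 209) | x 91.1 y 3.4 z 273.2 | ax 0.006 ay 1.132 az -0.009
to (470.5, -209, 275, 29) | x 91.1 y 3.4 z 273.2 | ax -0.010 ay -2.010 az -0.007
```

View pics/wrist4.png

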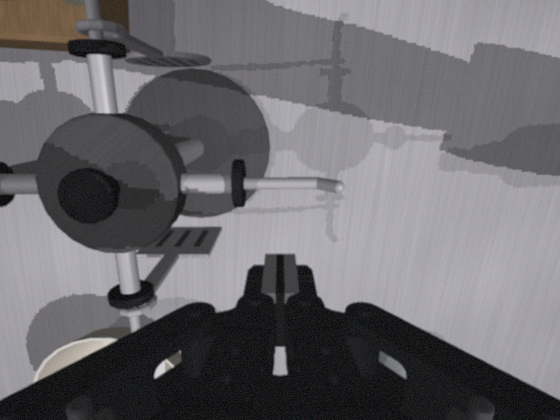

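View pics/t4.png

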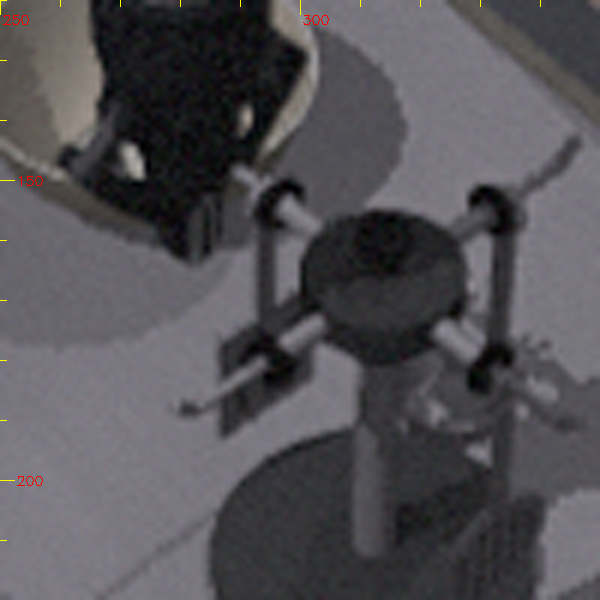

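```bash
python3 - <<'E'
from arc import *; import pickle
a=get_image("wrist"); b=get_image("scene"); c=get_image("side")
pickle.dump([a,b,c],open("i1.pkl","wb"))
crop(a,30,90,330,230,2,"pics/w5.png"); crop(b,260,165,80,60,10,"pics/s5.png"); crop(c,265,145,80,60,10,"pics/t5.png")
s=read_state(); st(s)
E
```

```text
t 8.20 pos [539.6  68.2 274.3] zyaw -86.2 down [ 0.    -0.001 -1.   ] F [ 0.6 -0.  -0.2] T [-0.01  0.02  0.  ] w -0.3
```

View pics/w5.png

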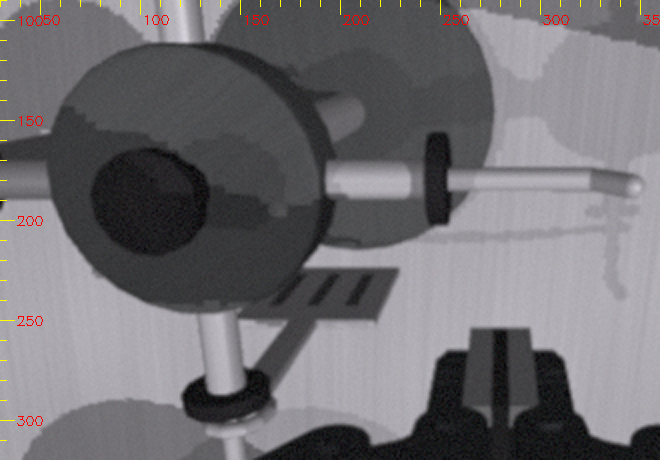

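View pics/s5.png

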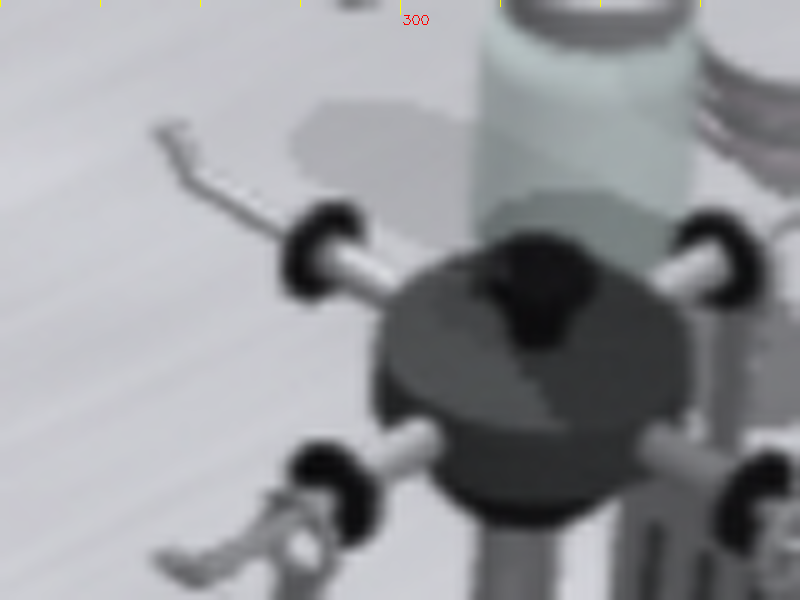

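View pics/t5.png

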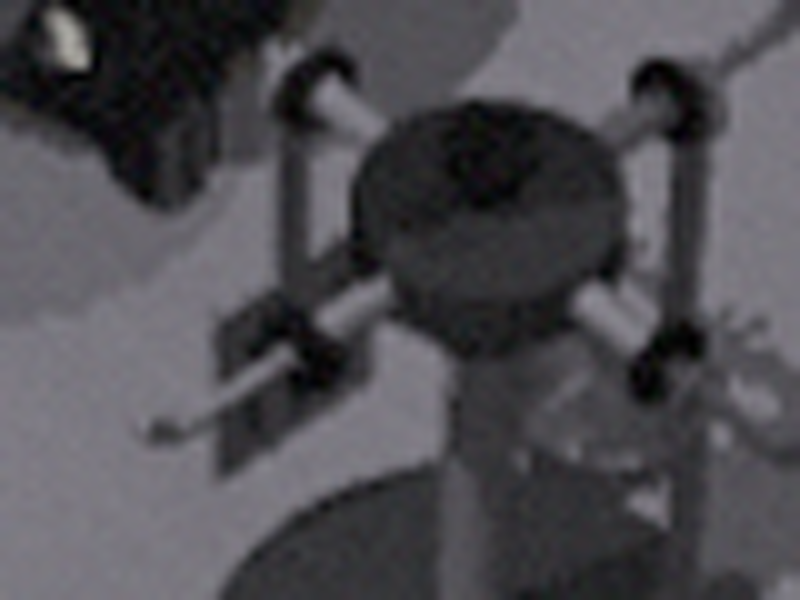

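```bash
python3 - <<'E'
from h import *; import pickle
w,a,b=pickle.load(open("i1.pkl","rb"))
def pol(x,n=""):
    d=x-np.array([635.5,42,210]); print(n,x.round(1),"r %.1f ang %.1f"%(np.hypot(d[0],d[1]),np.degrees(np.arctan2(d[1],d[0]))%360))
for p in ((200,179),(245,179),(258,179),(305,179.3),(325,179.5)): pol(atz(w,p,210),"w")
for n,o in dict(collar=[(w,(248.5,178.5)),(a,(292.5,190)),(b,(297,180))], collarab=[(a,(292.5,190)),(b,(297,180))],bend=[(w,(325,179.5)),(a,(278.5,183)),(b,(284.5,187))],tip=[(w,(347,183)),(a,(276.5,178)),(b,(280.5,188))]).items():
    x,r=tri(o); pol(x,n); print(np.round(r,1))
# opposing rods in wrist, head axis
pol(atz(w,(30+60,90),210),"?")
# collar pairs: skim-left wrist, turner
x=[tri([(a,p),(b,q)])[0] for p,q in (((292.5,190),(297,180)),((293.3,214.4),(331.7,181)),((336,215),(331.5,153.2)),((331.7,190.5),(296.6,153.5)))]
for v in x: pol(v,"col")
pol(np.mean(x,0),"mean")
E
```

```text
w [593.3  41.2 210. ] r 42.2 ang 181.0
w [566.3  39.4 210. ] r 69.2 ang 182.2
w [558.5  38.9 210. ] r 77.0 ang 182.3
w [530.5  37.1 210. ] r 105.1 ang 182.7
w [518.6  36.4 210. ] r 117.1 ang 182.8
collar [566.1  36.2 212.7] r 69.6 ang 184.8
[3.  1.4 3.9]
collarab [567.8  33.8 214. ] r 68.2 ang 186.9
[2.1 2.1]
bend [520.9  32.2 215.1] r 115.0 ang 184.9
[3.5 2.4 2.5]
tip [508.6  33.3 221.7] r 127.2 ang 183.9
[2.2 0.4 2.5]
? [655.6  -5.5 210. ] r 51.6 ang 292.9
col [567.8  33.8 214. ] r 68.2 ang 186.9
col [641.  -29.1 211.9] r 71.4 ang 274.4
col [708.7  49.7 213.6] r 73.6 ang 6.0
col [630.6 114.2 212.6] r 72.4 ang 93.9
mean [637.   42.2 213. ] r 1.5 ang 5.9
```

```bash
python3 -m jog '[{"x":10,"y":-6,"z":34,"ax":0,"ay":0.14,"az":0,"grip":55},{"x":22,"y":-6,"z":74,"ax":0,"ay":0.28,"az":0,"grip":55},{"x":34,"y":-6,"z":113,"ax":0,"ay":0.42,"az":0,"grip":55},{"x":46,"y":-6,"z":152,"ax":0,"ay":0.56,"az":0,"grip":55},{"x":58,"y":-6,"z":190,"ax":0,"ay":0.7,"az":0,"grip":55}]'; python3 -c "
from arc import *
s=read_state(); st(s); go(s,470.5,-209,275,209)
im=get_image('wrist'); cv2.imwrite('pics/wrist6.png',im['color'][:,:,::-1])
import pickle;pickle.dump(im,open('w6.pkl','wb'))"
```

```text
clock: 8.7
eef_pos: [493.2, -126.7, 279.1]
tool_rot: [-1.569, -0.002, 2.503]
force: [1.2, -0.6, -0.7]
width: 55.1
t 8.70 pos [ 493.2 -126.7  279.1] zyaw -126.6 down [-0.002 -0.    -1.   ] F [ 1.2 -0.6 -0.7] T [-0.   -0.04 -0.01] w 55.1
to (470.5, -209, 275, 209) | x -30.9 y 4.2 z 79.6 | ax -0.002 ay 0.426 az 0.002
```

View pics/wrist6.png

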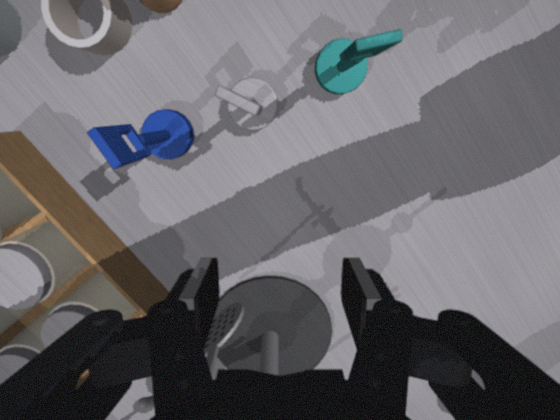

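```bash
python3 - <<'E'
from h import *; import pickle
w=pickle.load(open("w6.pkl","rb")); crop(w,200,70,80,60,10,"pics/w6c.png")
E
```

```text
(no output)
```

View pics/w6c.png

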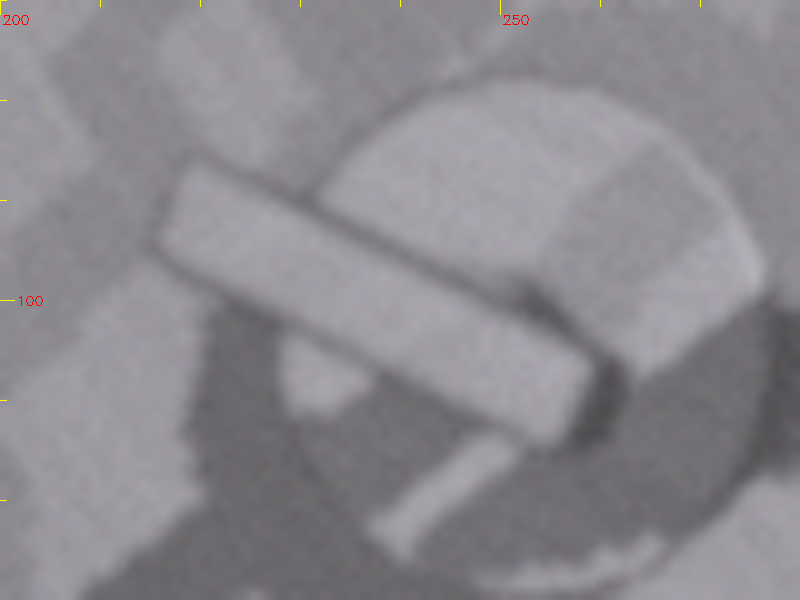

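```bash
python3 - <<'E'
from h import *; import pickle
w=pickle.load(open("w6.pkl","rb"));I=pickle.load(open("i0.pkl","rb"));a,b=I["scene"],I["side"]
C=[atz(w,p,162) for p in ((219,85.5),(259,106),(255,114.5),(216,94))]
d=C[1]-C[0];e=C[2]-C[3];print(np.linalg.norm(d),np.linalg.norm(e),[np.degrees(np.arctan2(v[1],v[0])) for v in (d,e)],np.mean(C,0), np.linalg.norm(C[0]-C[3]))
x,r=tri([(w,(237.3,100)),(a,(192.3,225.7)),(b,(326,266.7))]);print(x,r)
from cell import *
s=read_state();st(s);go(s,470.5,-209,240,209)
E
```

```text
30.48706198344507 30.061110824186486 [np.float64(116.9763600358212), np.float64(116.20651577479852)] [ 469.58286818 -206.95956961  162.        ] 6.034592214965612
[ 470.08800628 -208.04819619  161.41228473] [1.0461084665810167, 0.8150737257953055, 1.6917968143750062]
t 8.75 pos [ 490.7 -135.   278.8] zyaw -127.4 down [-0.005 -0.006 -1.   ] F [-2.1 -6.5 -0.4] T [-0.43  0.19  0.02] w 54.8
to (470.5, -209, 240, 209) | x -28.9 y 39.4 z 70.7 | ax -0.008 ay 0.411 az -0.001
```

```bash
python3 -m jog '[{"x":-10,"y":10,"z":20,"ax":0,"ay":0.13,"az":0,"grip":60},{"x":-20,"y":25,"z":45,"ax":0,"ay":0.27,"az":0,"grip":60},{"x":-29,"y":40,"z":70.5,"ax":0,"ay":0.41,"az":0,"grip":60},{"x":-29,"y":58,"z":70.5,"ax":0,"ay":0.43,"az":0,"grip":60},{"x":-29,"y":60,"z":70.5,"ax":0,"ay":0.43,"az":0,"grip":60}]'; python3 -c "
from arc import *
s=read_state(); st(s)
im=get_image('wrist'); cv2.imwrite('pics/wrist7.png',im['color'][:,:,::-1])
import pickle;pickle.dump(im,open('w7.pkl','wb'))
st(read_state())"
```

```text
clock: 9.25
eef_pos: [473.9, -198.9, 217.5]
tool_rot: [-1.566, -0.004, 2.078]
force: [-0.0, 0.9, -0.8]
width: 60.7
t 9.25 pos [ 473.9 -198.9  217.5] zyaw -150.9 down [-0.006  0.002 -1.   ] F [-0.   0.9 -0.8] T [ 0.01  0.   -0.06] w 60.7
t 9.30 pos [ 474.9 -198.2  218.4] zyaw -150.8 down [-0.004  0.002 -1.   ] F [-0.6  0.  -0.6] T [-0.01 -0.01  0.01] w 60.2
```

View pics/wrist7.png

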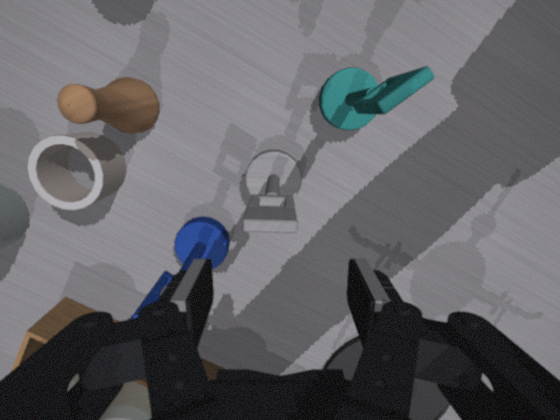

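```bash
python3 - <<'E'
from h import *; import pickle
w=pickle.load(open("w7.pkl","rb")); crop(w,230,140,80,110,6,"pics/w7c.png")
E
```

```text
(no output)
```

View pics/w7c.png

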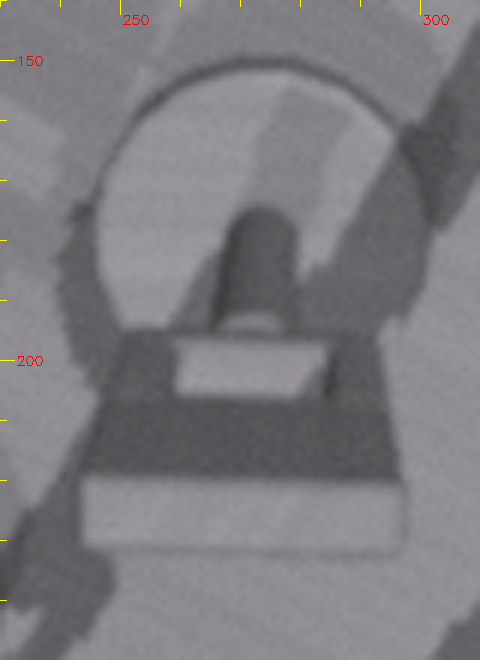

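```bash
python3 - <<'E'
from h import *; import pickle
from cell import *
w7=pickle.load(open("w7.pkl","rb"));w=pickle.load(open("w6.pkl","rb"));I=pickle.load(open("i0.pkl","rb"));a,b=I["scene"],I["side"]
C=[atz(w7,p,162) for p in ((243.5,220),(297.5,220.5),(297,231.5),(243.5,231))]
d=C[1]-C[0];e=C[2]-C[3];print(np.linalg.norm(d),np.linalg.norm(e),[np.degrees(np.arctan2(v[1],v[0])) for v in (d,e)],np.mean(C,0), np.linalg.norm(C[0]-C[3]))
x,r=tri([(w7,(270.4,225.8)),(w,(237.3,100)),(a,(192.3,225.7)),(b,(326,266.7))]);print(x,r)
x,r=tri([(w7,(270.4,225.8)),(w,(237.3,100))]);print(x,r)
s=read_state();st(s);go(s,470.3,-208.2,162,207.7)
E
```

```text
31.11479723728144 31.118548873971722 [np.float64(118.42428340797925), np.float64(118.40488765179211)] [ 469.69280487 -206.96330769  162.        ] 6.714045378781194
[ 470.01479502 -207.71263263  161.32262919] [0.8610848015256218, 0.7064057297387784, 0.648796018723074, 1.9968528709505144]
[ 469.57251144 -207.00625785  162.40720773] [0.005152136060470197, 0.005152136060410613]
t 9.30 pos [ 474.9 -198.2  218.4] zyaw -150.8 down [-0.004  0.002 -1.   ] F [-0.6  0.  -0.6] T [-0.01 -0.01  0.01] w 60.2
to (470.3, -208.2, 162, 207.7) | x -6.7 y 56.4 z 8.7 | ax -0.003 ay 0.026 az 0.004
```

```bash
python3 - <<'E'
from h import *; from cell import *
s=read_state();st(s);go(s,469.8,-207.4,141,208)
E
```

```text
t 9.30 pos [ 474.9 -198.2  218.4] zyaw -150.8 down [-0.004  0.002 -1.   ] F [-0.6  0.  -0.6] T [-0.01 -0.01  0.01] w 60.2
to (469.8, -207.4, 141, 208) | x -5.8 y 77.4 z 8.7 | ax -0.003 ay 0.021 az 0.004
```

```bash
python3 -m jog '[{"x":-6,"y":15,"z":8.5,"ax":0,"ay":0.02,"az":0,"grip":60},{"x":-6,"y":35,"z":8.5,"ax":0,"ay":0.02,"az":0,"grip":60},{"x":-6,"y":35,"z":8.5,"ax":0,"ay":0.02,"az":0,"grip":60}]'; python3 - <<'E'
from h import *; from cell import *
s=read_state();st(s);go(s,469.8,-207.4,141,208)
im=get_image("wrist");cv2.imwrite("pics/wrist8.png",im["color"][:,:,::-1])
s=read_state();st(s)
E
```

```text
clock: 9.6
eef_pos: [470.7, -207.0, 183.9]
tool_rot: [-1.568, -0.003, 2.061]
force: [-0.9, 0.2, 0.9]
width: 60.0
t 9.60 pos [ 470.7 -207.   183.9] zyaw -151.9 down [-0.004  0.002 -1.   ] F [-0.9  0.2  0.9] T [ 0.03  0.02 -0.03] w 60.0
to (469.8, -207.4, 141, 208) | x -0.0 y 42.9 z 0.9 | ax -0.002 ay 0.002 az 0.003
t 9.65 pos [ 471.6 -207.2  185. ] zyaw -151.9 down [-0.002  0.001 -1.   ] F [ 0.6 -0.  -0.2] T [-0.02 -0.02  0.02] w 60.0
```

View pics/wrist8.png

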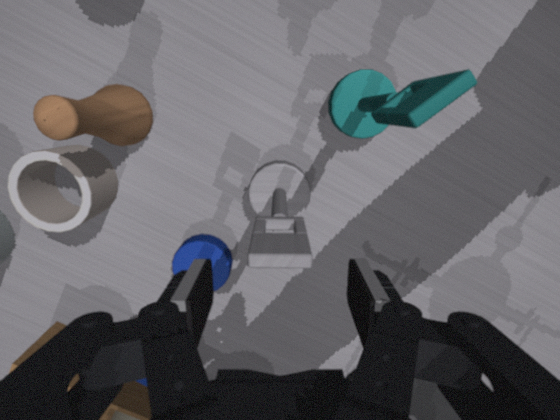

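```bash
python3 -m jog '[{"x":0.5,"y":20,"z":1.2,"ax":0,"ay":0,"az":0,"grip":60},{"x":0.5,"y":38,"z":1.2,"ax":0,"ay":0,"az":0,"grip":60},{"x":0.5,"y":44,"z":1.2,"ax":0,"ay":0,"az":0,"grip":60},{"x":0.5,"y":44,"z":1.2,"ax":0,"ay":0,"az":0,"grip":60}]'; python3 - <<'E'
from h import *; from cell import *
s=read_state();st(s);go(s,469.8,-207.4,141,208)
im=get_image("wrist");cv2.imwrite("pics/wrist9.png",im["color"][:,:,::-1])
s=read_state();st(s)
E
```

```text
clock: 10.05
eef_pos: [470.8, -207.9, 141.5]
tool_rot: [-1.571, -0.0, 2.06]
force: [0.1, 0.1, 0.5]
width: 60.1
t 10.05 pos [ 470.8 -207.9  141.5] zyaw -152.0 down [-0.  0. -1.] F [0.1 0.1 0.5] T [ 0.02 -0.   -0.02] w 60.1
to (469.8, -207.4, 141, 208) | x 0.9 y 0.5 z 0.7 | ax -0.000 ay 0.001 az 0.000
t 10.10 pos [ 471.2 -208.1  142. ] zyaw -152.0 down [ 0.001 -0.    -1.   ] F [ 0.3 -0.   0.2] T [ 0.04  0.03 -0.01] w 60.3
```

View pics/wrist9.png

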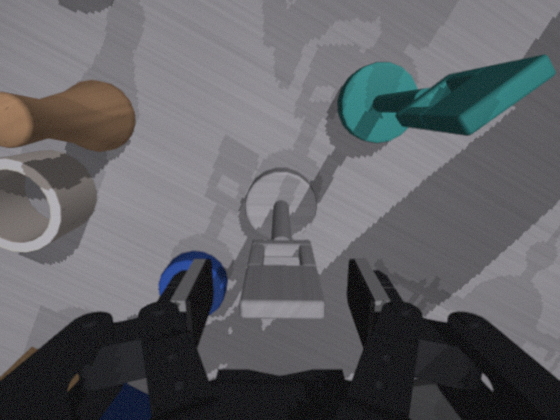

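```bash
python3 -m jog '[{"x":0.5,"y":0,"z":0.5,"ax":0,"ay":0,"az":0,"grip":40},{"x":0.5,"y":0,"z":0.5,"ax":0,"ay":0,"az":0,"grip":15},{"x":0.5,"y":0,"z":0.5,"ax":0,"ay":0,"az":0,"grip":15},{"x":0.5,"y":0,"z":0.5,"ax":0,"ay":0,"az":0,"grip":15},{"x":0.5,"y":0,"z":0.5,"ax":0,"ay":0,"az":0,"grip":15}]'; python3 - <<'E'
from h import *; from cell import *
s=read_state();st(s)
E
```

```text
clock: 10.6
eef_pos: [470.3, -208.0, 142.4]
tool_rot: [-1.572, 0.001, 2.059]
force: [-1.7, 1.7, 5.4]
width: 31.1
t 10.60 pos [ 470.3 -208.   142.4] zyaw -152.0 down [ 0.001 -0.    -1.   ] F [-1.7  1.7  5.4] T [0.23 0.2  0.1 ] w 31.1
```

```bash
python3 -m jog '[{"x":0,"y":-30,"z":0,"ax":0,"ay":0,"az":0,"grip":15},{"x":0,"y":-75,"z":0,"ax":0,"ay":0,"az":0,"grip":15},{"x":0,"y":-110,"z":0,"ax":0,"ay":0.05,"az":0,"grip":15},{"x":0,"y":-110,"z":0,"ax":0,"ay":0.05,"az":0,"grip":15}]'; python3 - <<'E'
from h import *; from cell import *
s=read_state();st(s);go(s,462,32,246,184)
im=get_image("scene");cv2.imwrite("pics/scene10.png",im["color"][:,:,::-1])
E
```

```text
clock: 11.0
eef_pos: [472.7, -209.2, 256.0]
tool_rot: [-1.578, 0.007, 2.008]
force: [1.3, -1.4, -2.9]
width: 30.8
t 11.00 pos [ 472.7 -209.2  256. ] zyaw -155.0 down [ 0.009 -0.004 -1.   ] F [ 1.3 -1.4 -2.9] T [-0.13 -0.02 -0.02] w 30.8
to (462, 32, 246, 184) | x 223.2 y 9.0 z -92.4 | ax 0.008 ay 0.367 az -0.006
```

View pics/scene10.png

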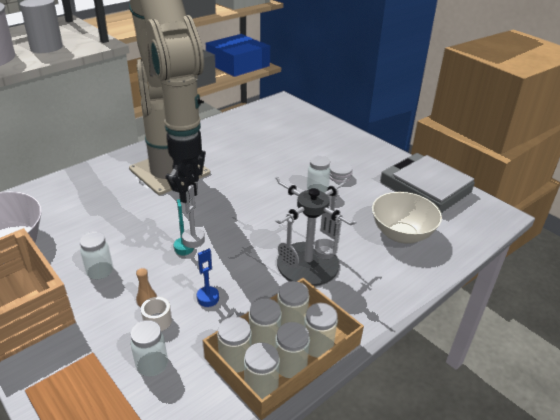

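```bash
python3 -m jog '[{"x":30,"y":0,"z":-12,"ax":0,"ay":0.07,"az":0,"grip":15},{"x":75,"y":0,"z":-31,"ax":0,"ay":0.15,"az":0,"grip":15},{"x":120,"y":0,"z":-50,"ax":0,"ay":0.23,"az":0,"grip":15},{"x":165,"y":0,"z":-68,"ax":0,"ay":0.31,"az":0,"grip":15},{"x":200,"y":0,"z":-83,"ax":0,"ay":0.37,"az":0,"grip":15}]'; python3 - <<'E'
from h import *; from cell import *
s=read_state();st(s);go(s,462,32,246,184)
E
python3 -m jog '[{"x":15,"y":4,"z":-2,"ax":0,"ay":0,"az":0,"grip":15},{"x":25,"y":9,"z":-2,"ax":0,"ay":0,"az":0,"grip":15},{"x":25,"y":9,"z":-2,"ax":0,"ay":0,"az":0,"grip":15}]';python3 - <<'E'
from h import *; from cell import *; import pickle
s=read_state();st(s);go(s,462,32,246,184)
I={n:get_image(n) for n in ("wrist","scene","side")};pickle.dump(I,open("i2.pkl","wb"))
cv2.imwrite("pics/wrist11.png",I["wrist"]["color"][:,:,::-1])
crop(I["scene"],220,150,120,100,6,"pics/s11.png");crop(I["side"],230,130,120,100,6,"pics/t11.png")
s=read_state();st(s);go(s,462,32,246,184)
E
```

```text
clock: 11.55
eef_pos: [458.0, 11.0, 249.6]
tool_rot: [-1.567, -0.001, 1.639]
force: [-0.2, 0.6, -3.4]
width: 30.6
t 11.55 pos [458.   11.  249.6] zyaw -176.1 down [-0.004  0.001 -1.   ] F [-0.2  0.6 -3.4] T [-0.03 -0.08  0.06] w 30.6
to (462, 32, 246, 184) | x 20.6 y 3.6 z -5.5 | ax -0.004 ay -0.002 az 0.001
clock: 11.85
eef_pos: [458.8, 34.0, 240.6]
tool_rot: [-1.567, -0.0, 1.642]
force: [-0.3, -0.6, -3.7]
width: 30.8
t 11.85 pos [458.8  34.  240.6] zyaw -175.9 down [-0.004 -0.    -1.   ] F [-0.3 -0.6 -3.7] T [-0.02  0.04 -0.02] w 30.8
to (462, 32, 246, 184) | x -2.3 y -5.4 z -3.0 | ax -0.004 ay 0.001 az 0.000
t 12.00 pos [460.1  31.6 241.8] zyaw -176.2 down [-0.001 -0.001 -1.   ] F [ 0.5 -0.8 -3.4] T [-0.03  0.01 -0.04] w 30.7
to (462, 32, 246, 184) | x 0.3 y -4.2 z -1.9 | ax -0.001 ay -0.004 az -0.001
```

View pics/wrist11.png

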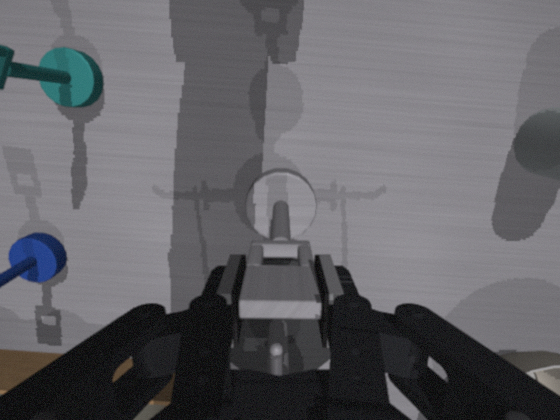

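View pics/s11.png

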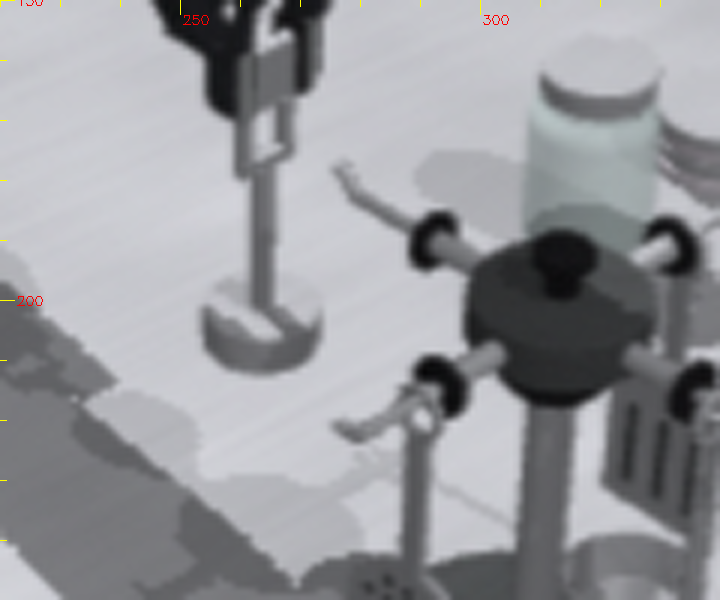

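View pics/t11.png

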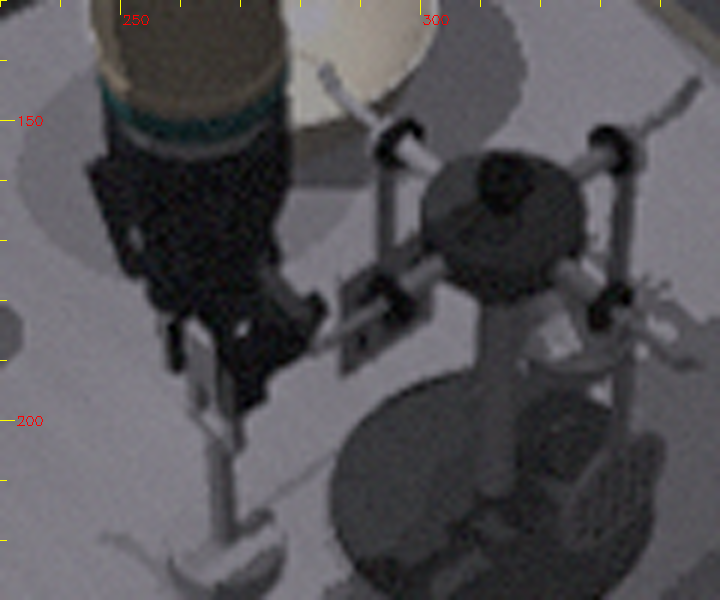

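```bash
python3 - <<'E'
from h import *; import pickle
I=pickle.load(open("i2.pkl","rb")); w,a,b=I["wrist"],I["scene"],I["side"]
crop(w,230,230,100,130,5,"pics/w11c.png"); crop(a,235,160,70,50,10,"pics/s11c.png")
print(atz(w,(277,351),223.5), "tab top c",atz(w,(281,304),242+19.6))
print(tri([(w,(277,351)),(a,(276.7,178)),(b,(281,188.5))]))
M=np.array(w["camera_from_world"]);print(-M[:3,:3].T@M[:3,3])
E
```

```text
[506.58034178  36.03384524 223.5       ] tab top c [455.67710868  34.28875729 261.6       ]
(array([509.51136157,  33.56667261, 220.16379865]), [2.638481997339911, 1.9912546362762789, 3.713586906300386])
[387.88354092  28.97683661 372.73537261]
```

View pics/w11c.png

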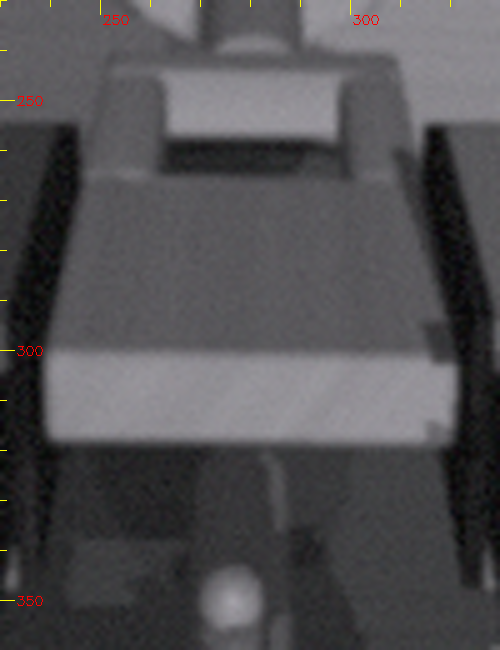

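View pics/s11c.png

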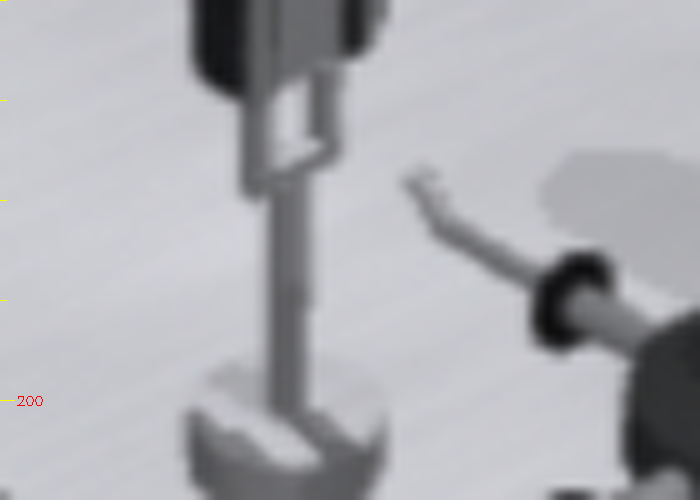

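```bash
python3 -m jog '[{"x":-1.3,"y":-4,"z":-8,"ax":0,"ay":0,"az":0,"grip":15},{"x":-1.3,"y":-4,"z":-20,"ax":0,"ay":0,"az":0,"grip":15},{"x":-1.3,"y":-4,"z":-30,"ax":0,"ay":0,"az":0,"grip":15},{"x":-1.3,"y":-4,"z":-34,"ax":0,"ay":0,"az":0,"grip":15},{"x":-1.3,"y":-4,"z":-34,"ax":0,"ay":0,"az":0,"grip":15}]';python3 - <<'E'
from h import *; from cell import *; import pickle
s=read_state();st(s)
I={n:get_image(n) for n in ("scene","side","wrist")};pickle.dump(I,open("i3.pkl","wb"))
s=read_state();st(s)
crop(I["scene"],250,150,70,55,10,"pics/s12.png");crop(I["side"],250,160,70,55,10,"pics/t12.png");crop(I["wrist"],200,220,160,180,3,"pics/w12.png")
E
```

```text
clock: 12.5
eef_pos: [495.3, 34.3, 246.1]
tool_rot: [-1.571, -0.0, 1.639]
force: [-0.9, 0.1, -3.4]
width: 30.6
t 12.50 pos [495.3  34.3 246.1] zyaw -176.1 down [ 0.  0. -1.] F [-0.9  0.1 -3.4] T [-0.02  0.06  0.02] w 30.6
t 12.65 pos [493.8  34.3 246.1] zyaw -176.1 down [-0.001 -0.    -1.   ] F [ 0.   0.2 -2.3] T [-0.05  0.   -0.02] w 30.9
```

View pics/s12.png

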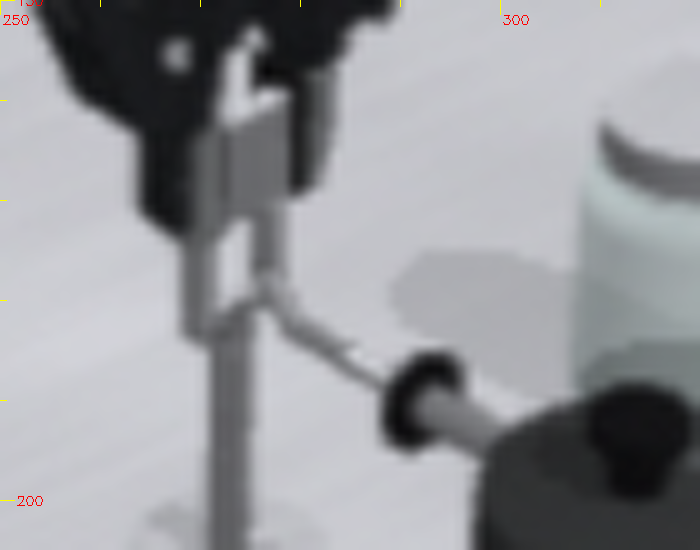

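View pics/t12.png

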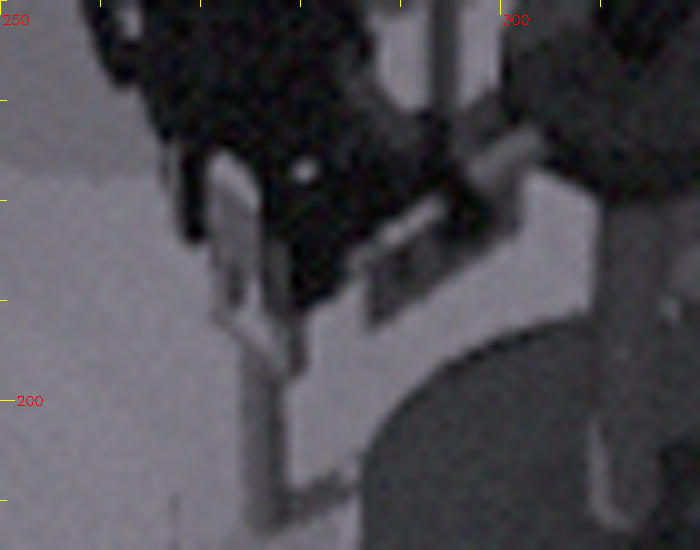

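View pics/w12.png

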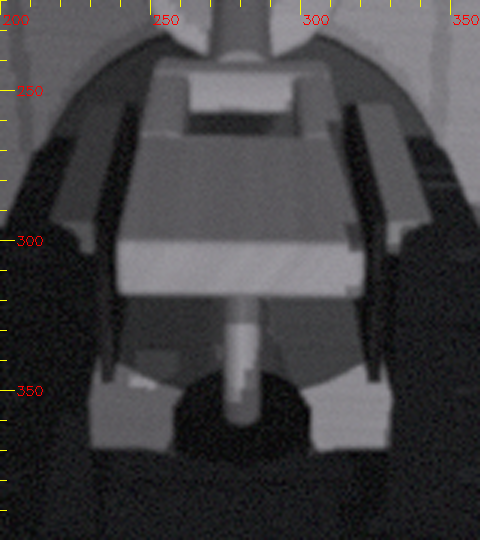

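```bash
cat > ov.py <<'E'
from h import *
def ov(im,tcp,ang,fn,x0,y0,w,h,k,AX=(635.5,42.5),dz=24.4,zr=210):
    A=np.radians(ang); o=np.array([np.cos(A),np.sin(A),0]); l=np.array([-o[1],o[0],0]); Z=np.array([0,0,1.])
    e=np.array(tcp,float)-[0,0,dz]
    ax=np.array([AX[0],AX[1],zr])
    P=[[ax+75*o,ax+118*o,ax+131*o+13.5*Z]]
    for off in (4,-4):
        P.append([e+off*o+a*l+b*Z for a,b in ((-9,-12),(9,-12),(9,12),(-9,12),(-9,-12))])
        P.append([e+off*o+a*l+b*Z for a,b in ((-16,-18),(16,-18),(16,44),(-16,44),(-16,-18))])
    c=cv2.resize(im["color"][y0:y0+h,x0:x0+w,::-1],None,fx=k,fy=k,interpolation=cv2.INTER_CUBIC)
    for i,pl in enumerate(P):
        q=np.array([(proj(im,p)-[x0,y0]+.5)*k for p in pl]).round().astype(int)
        cv2.polylines(c,[q],False,[(0,0,255),(0,255,0),(0,255,0),(255,200,0),(255,200,0)][i],1)
    cv2.imwrite(fn,c)
E
python3 - <<'E'
from ov import *; import pickle
I=pickle.load(open("i3.pkl","rb")); t=(494,34.3,246.1)
ov(I["scene"],t,184,"pics/o12s.png",250,150,70,55,10); ov(I["side"],t,184,"pics/o12t.png",250,160,70,55,10)
E
```

```text
(no output)
```

View pics/o12s.png

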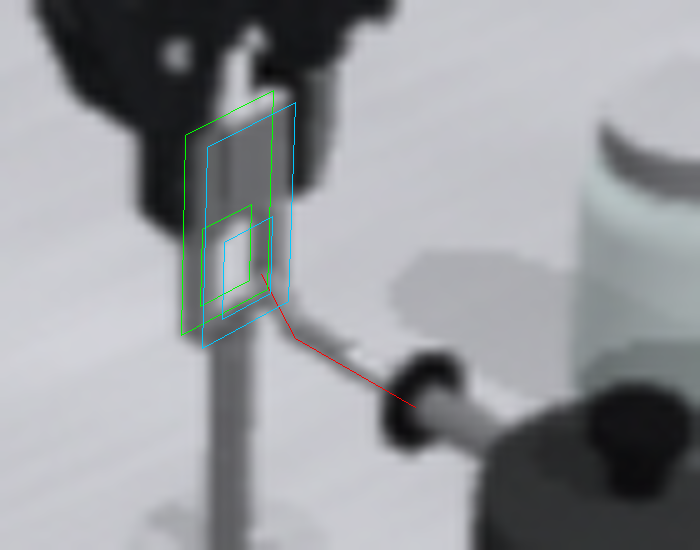

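View pics/o12t.png

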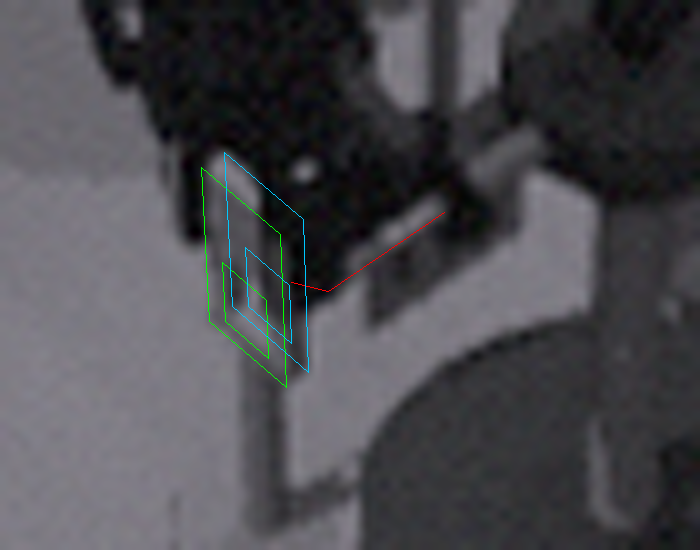

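```bash
python3 -m jog '[{"x":0,"y":0,"z":-4,"ax":0,"ay":0,"az":0,"grip":15},{"x":0,"y":0,"z":-8,"ax":0,"ay":0,"az":0,"grip":15},{"x":0,"y":0.5,"z":-11,"ax":0,"ay":0,"az":0,"grip":15},{"x":0,"y":2.2,"z":-14,"ax":0,"ay":0,"az":0,"grip":15},{"x":0,"y":2.2,"z":-14,"ax":0,"ay":0,"az":0,"grip":15}]';python3 - <<'E'
from ov import *; from cell import *; import pickle
s=read_state();st(s)
I={n:get_image(n) for n in ("scene","wrist")};pickle.dump(I,open("i4.pkl","wb"))
t=s["eef_pos"]
crop(I["scene"],250,150,70,55,10,"pics/s13.png")
ov(I["scene"],t,184,"pics/o13s.png",250,150,70,55,10);crop(I["wrist"],200,220,160,180,3,"pics/w13.png")
s=read_state();st(s)
E
```

```text
clock: 13.15
eef_pos: [508.8, 35.3, 243.8]
tool_rot: [-1.571, -0.0, 1.639]
force: [0.2, 1.0, -3.6]
width: 31.1
t 13.15 pos [508.8  35.3 243.8] zyaw -176.1 down [-0.  0. -1.] F [ 0.2  1.  -3.6] T [-0.05  0.   -0.06] w 31.1
t 13.25 pos [508.2  35.2 243.9] zyaw -176.1 down [-0.001 -0.    -1.   ] F [ 0.6  0.2 -2.9] T [-0.03  0.01 -0.04] w 30.7
```

View pics/s13.png

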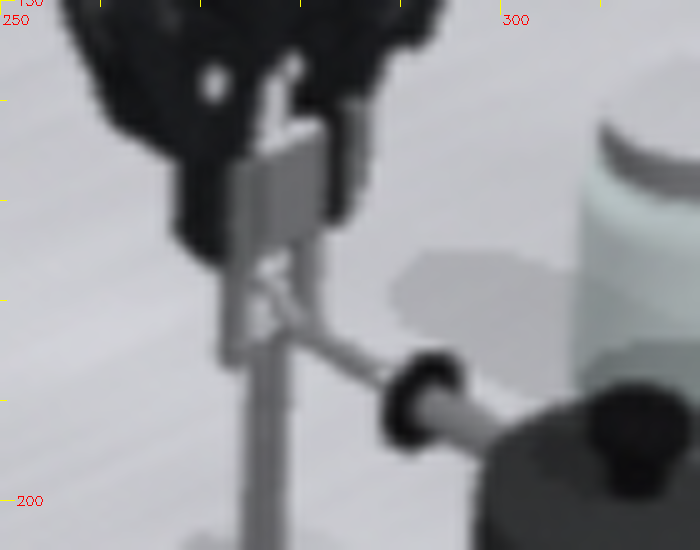

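View pics/w13.png

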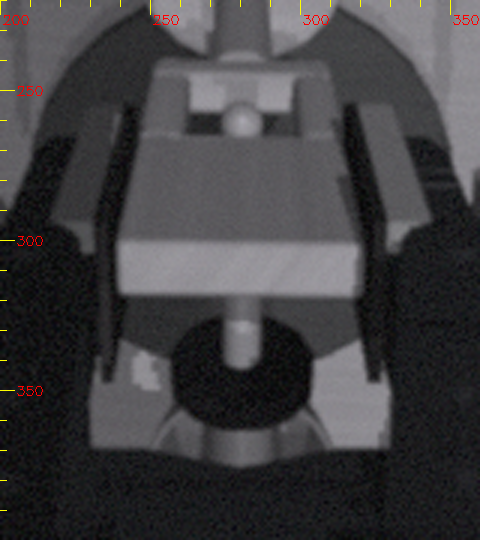

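```bash
python3 -m jog '[{"x":0,"y":2.3,"z":-3,"ax":0,"ay":0,"az":0,"grip":15},{"x":0,"y":5,"z":-6,"ax":0,"ay":0,"az":0,"grip":15},{"x":0,"y":7,"z":-9,"ax":0,"ay":0,"az":0,"grip":15},{"x":0,"y":9.5,"z":-12,"ax":0,"ay":0,"az":0,"grip":15},{"x":0,"y":9.5,"z":-12,"ax":0,"ay":0,"az":0,"grip":15}]';python3 - <<'E'
from ov import *; from cell import *; import pickle
s=read_state();st(s)
I={n:get_image(n) for n in ("scene","wrist")};pickle.dump(I,open("i4.pkl","wb"))
t=s["eef_pos"]
crop(I["scene"],250,150,70,55,10,"pics/s14.png")
crop(I["wrist"],200,220,160,180,3,"pics/w14.png")
s=read_state();st(s)
E
```

```text
clock: 13.75
eef_pos: [520.7, 36.1, 234.1]
tool_rot: [-1.57, -0.0, 1.639]
force: [-0.5, -0.8, -3.6]
width: 30.7
t 13.75 pos [520.7  36.1 234.1] zyaw -176.1 down [-0.  0. -1.] F [-0.5 -0.8 -3.6] T [-0.03 -0.04 -0.01] w 30.7
t 13.85 pos [520.3  36.  234.4] zyaw -176.1 down [-0.  0. -1.] F [ 0.1  0.5 -3.1] T [ 0.02 -0.05 -0.01] w 30.8
```

View pics/s14.png

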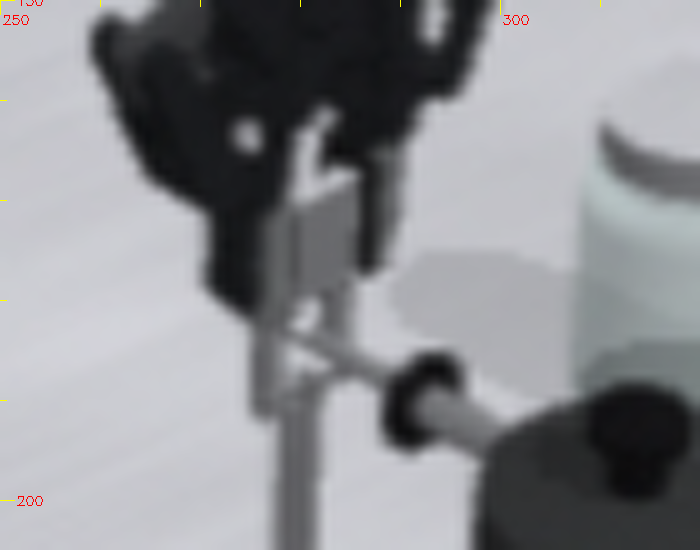

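View pics/w14.png

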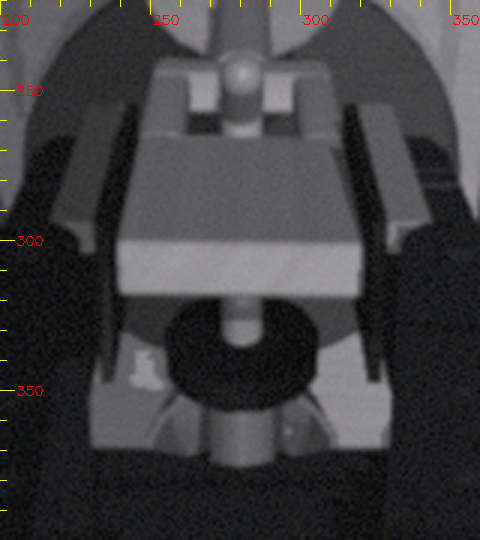

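```bash
python3 -m jog '[{"x":0,"y":2,"z":-6,"ax":0,"ay":0,"az":0,"grip":15},{"x":0,"y":4,"z":-13,"ax":0,"ay":0,"az":0,"grip":15},{"x":0,"y":4,"z":-20,"ax":0,"ay":0,"az":0,"grip":15},{"x":0,"y":4,"z":-26,"ax":0,"ay":0,"az":0,"grip":15},{"x":0,"y":4,"z":-28,"ax":0,"ay":0,"az":0,"grip":15}]';python3 - <<'E'
from ov import *; from cell import *; import pickle
s=read_state();st(s)
I={n:get_image(n) for n in ("scene","wrist")};pickle.dump(I,open("i4.pkl","wb"))
crop(I["scene"],250,150,70,55,10,"pics/s15.png")
crop(I["wrist"],200,220,160,180,3,"pics/w15.png")
s=read_state();st(s)
E
```

```text
clock: 14.35
eef_pos: [549.4, 38.1, 230.6]
tool_rot: [-1.572, -0.0, 1.639]
force: [0.5, -0.1, -3.3]
width: 30.4
t 14.35 pos [549.4  38.1 230.6] zyaw -176.1 down [ 0.001  0.    -1.   ] F [ 0.5 -0.1 -3.3] T [ 0.03  0.03 -0.  ] w 30.4
t 14.45 pos [548.7  38.  230.5] zyaw -176.1 down [ 0.  0. -1.] F [ 0.5  0.5 -3.2] T [-0.    0.05 -0.  ] w 30.7
```

View pics/s15.png

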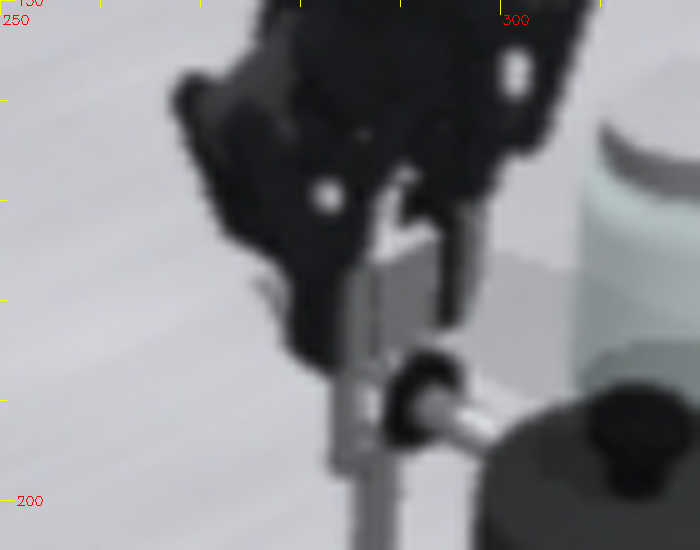

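View pics/w15.png

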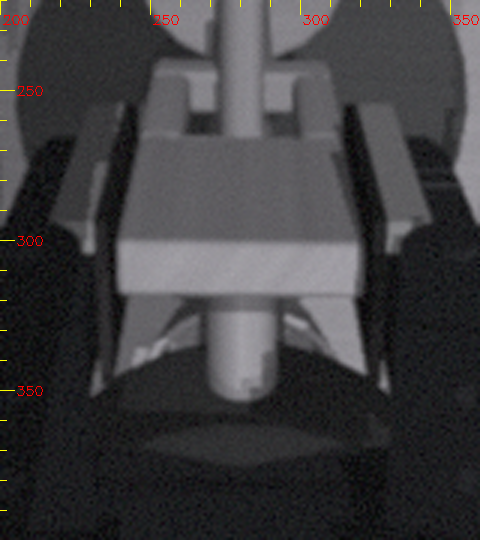

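```bash
python3 -m jog '[{"x":0,"y":0.7,"z":-1.5,"ax":0,"ay":0,"az":0,"grip":15},{"x":0,"y":1.5,"z":-3,"ax":0,"ay":0,"az":0,"grip":15},{"x":0,"y":1.5,"z":-4.5,"ax":0,"ay":0,"az":0,"grip":15},{"x":0,"y":1.5,"z":-5,"ax":0,"ay":0,"az":0,"grip":15}]' >/dev/null;python3 -c "
from arc import *
chk([])"
```

```text
t 14.85 pos [553.4  38.3 229.1] zyaw -176.1 down [ 0.  0. -1.] F [ 0.4 -0.4 -2.9] T [0.02 0.04 0.01] w 30.7
tool force x -0.5 y 2.9 z -0.3
polar 82.2 -177.4
```

```bash
python3 -m jog '[{"x":0,"y":0,"z":-0.8,"ax":0,"ay":0,"az":0,"grip":15},{"x":0,"y":0,"z":-1.5,"ax":0,"ay":0,"az":0,"grip":15}]' >/dev/null;python3 -c "
from arc import *
chk([])"
```

```text
t 15.05 pos [554.8  38.4 229.1] zyaw -176.1 down [-0.  0. -1.] F [ 1.1 -0.  -4.2] T [ 0.03 -0.01 -0.  ] w 30.9
tool force x -0.1 y 4.2 z -1.0
polar 80.8 -177.5
```

```bash
python3 -m jog '[{"x":0,"y":0,"z":-0.6,"ax":0,"ay":0,"az":0,"grip":15},{"x":0,"y":0,"z":-1.2,"ax":0,"ay":0,"az":0,"grip":15}]' >/dev/null;python3 -c "
from arc import *
chk([])"
```

```text
t 15.25 pos [556.   38.4 229.1] zyaw -176.1 down [-0. -0. -1.] F [-0.5 -1.4 -3.8] T [-0.    0.01 -0.02] w 30.8
tool force x -1.3 y 3.8 z 0.6
polar 79.6 -177.4
```

```bash
python3 -m jog '[{"x":0,"y":0,"z":-0.5,"ax":0,"ay":0,"az":0,"grip":15},{"x":0,"y":0,"z":-1,"ax":0,"ay":0,"az":0,"grip":15}]' >/dev/null;python3 -c "
from arc import *
chk([])
im=get_image('wrist');crop(im,200,220,160,180,3,'pics/w16.png')
im=get_image('scene');crop(im,260,150,70,55,10,'pics/s16.png')"
```

```text
t 15.45 pos [556.7  38.5 229.1] zyaw -176.1 down [-0.001 -0.    -1.   ] F [-0.8 -0.2 -1.7] T [ 0.05  0.29 -0.01] w 30.6
tool force x -0.2 y 1.7 z 0.8
polar 78.9 -177.5
```

View pics/w16.png

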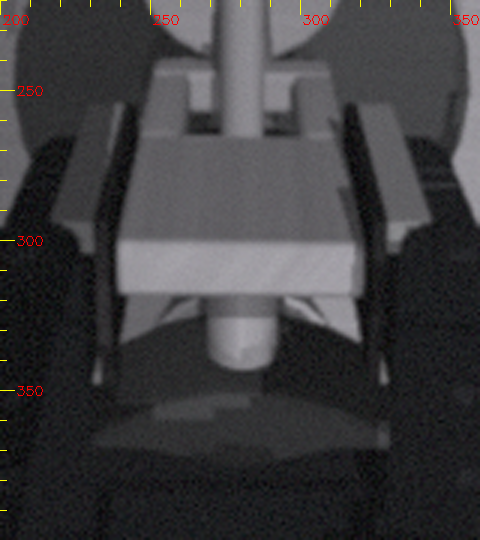

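View pics/s16.png

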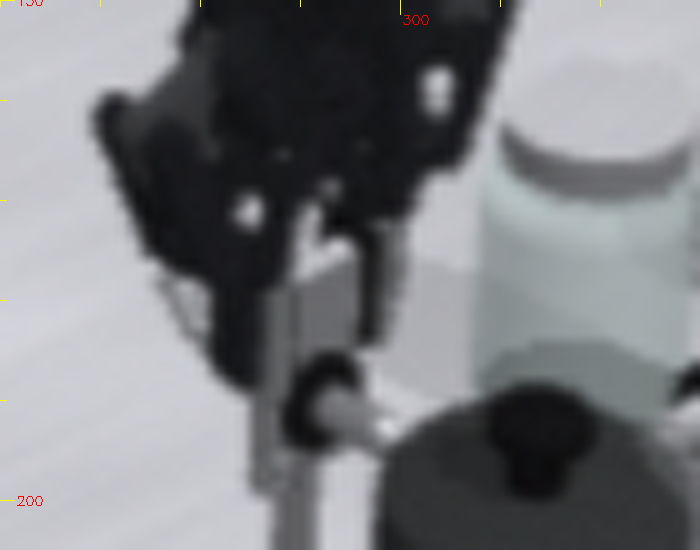

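```bash
python3 -m jog '[{"x":0,"y":0.7,"z":-0.3,"ax":0,"ay":0,"az":0,"grip":15},{"x":0,"y":1.5,"z":-0.3,"ax":0,"ay":0,"az":0,"grip":15},{"x":0,"y":1.5,"z":-0.3,"ax":0,"ay":0,"az":0,"grip":15}]' >/dev/null;python3 -c "
from arc import *
chk([])"
```

```text
t 15.85 pos [556.7  38.5 227.3] zyaw -176.1 down [-0.001 -0.    -1.   ] F [-2.4  0.3 -2.1] T [-0.02  0.53  0.04] w 30.6
tool force x 0.5 y 2.1 z 2.4
polar 78.8 -177.5
```

```bash
python3 -m jog '[{"x":0,"y":0.6,"z":0,"ax":0,"ay":0,"az":0,"grip":15},{"x":0,"y":1.2,"z":0,"ax":0,"ay":0,"az":0,"grip":15}]' >/dev/null;python3 -c "
from arc import *
chk([])"
```

```text
t 16.05 pos [556.8  38.5 226.3] zyaw -176.1 down [-0.001 -0.    -1.   ] F [-2.7 -0.5 -0.2] T [-0.01  0.77  0.03] w 30.7
tool force x -0.3 y 0.2 z 2.7
polar 78.8 -177.5
```

```bash
python3 -m jog '[{"x":0,"y":0.2,"z":0.6,"ax":0,"ay":0,"az":0,"grip":15},{"x":0,"y":0.2,"z":0.6,"ax":0,"ay":0,"az":0,"grip":15}]' >/dev/null;python3 -c "
from arc import *
chk([])"
```

```text
t 16.25 pos [556.7  38.5 226.1] zyaw -176.1 down [ 0.  0. -1.] F [-2.3 -0.3 -2.1] T [ 0.01  0.57 -0.02] w 30.8
tool force x -0.1 y 2.1 z 2.3
polar 78.9 -177.4
```

Gentle contact. Now open slowly.

```bash
python3 -m jog '[{"x":0,"y":0,"z":0.2,"ax":0,"ay":0,"az":0,"grip":33},{"x":0,"y":0,"z":0.2,"ax":0,"ay":0,"az":0,"grip":36},{"x":0,"y":0,"z":0.2,"ax":0,"ay":0,"az":0,"grip":42},{"x":0,"y":0,"z":0.2,"ax":0,"ay":0,"az":0,"grip":50},{"x":0,"y":0,"z":0.2,"ax":0,"ay":0,"az":0,"grip":56}]' >/dev/null;python3 -c "
from arc import *
chk([])
im=get_image('wrist');crop(im,180,220,200,180,3,'pics/w17.png')
im=get_image('scene');crop(im,260,150,70,80,8,'pics/s17.png')
im=get_image('side');crop(im,250,150,80,80,8,'pics/t17.png')"
```

```text
t 16.75 pos [556.8  38.5 226.4] zyaw -176.1 down [ 0.001  0.    -1.   ] F [ 0.6  0.2 -0.6] T [-0.02 -0.02  0.03] w 56.0
tool force x 0.1 y 0.6 z -0.6
polar 78.8 -177.5
```

View pics/w17.png

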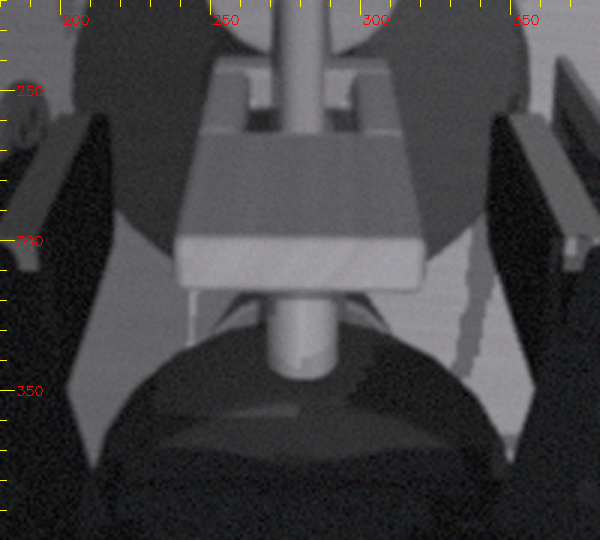

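View pics/s17.png

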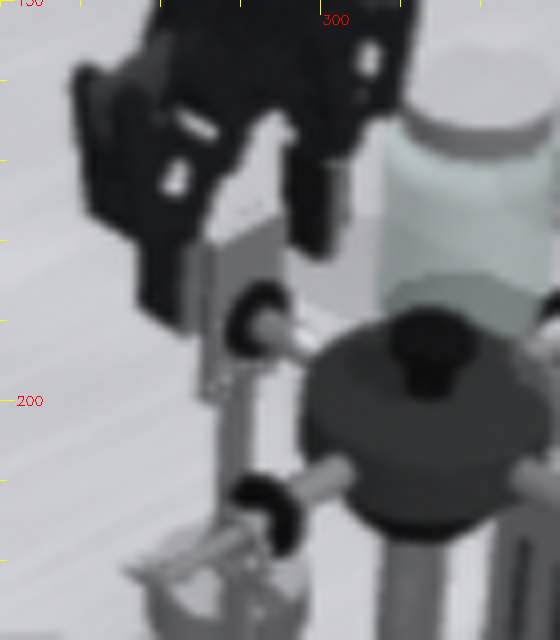

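View pics/t17.png

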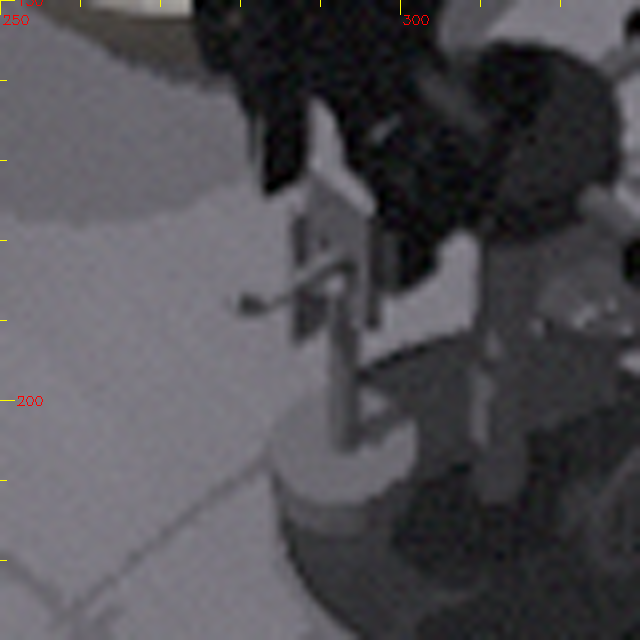

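```bash
python3 -m jog '[{"x":0,"y":-8,"z":0,"ax":0,"ay":0,"az":0,"grip":60},{"x":0,"y":-25,"z":0,"ax":0,"ay":0,"az":0,"grip":60},{"x":0,"y":-55,"z":0,"ax":0,"ay":0,"az":0,"grip":60},{"x":0,"y":-85,"z":5,"ax":0,"ay":0,"az":0,"grip":60},{"x":0,"y":-95,"z":30,"ax":0,"ay":0,"az":0,"grip":60}]' >/dev/null;python3 -m jog '[{"x":0,"y":0,"z":30,"ax":0,"ay":0,"az":0,"grip":60},{"x":0,"y":0,"z":50,"ax":0,"ay":0,"az":0,"grip":60},{"x":0,"y":0,"z":50,"ax":0,"ay":0,"az":0,"grip":60},{"x":0,"y":0,"z":50,"ax":0,"ay":0,"az":0,"grip":60}]' >/dev/null;python3 -c "
from arc import *
import pickle
chk([])
I={n:get_image(n) for n in ('wrist','scene','side')};pickle.dump(I,open('i5.pkl','wb'))
cv2.imwrite('pics/w18.png',I['wrist']['color'][:,:,::-1])
crop(I['scene'],255,150,100,100,6,'pics/s18.png')
crop(I['side'],250,140,100,100,6,'pics/t18.png')"
```

```text
t 17.80 pos [477.4  33.1 322. ] zyaw -176.1 down [ 0.002  0.    -1.   ] F [0.8 0.3 0.1] T [-0.03 -0.    0.01] w 59.8
tool force x 0.3 y -0.1 z -0.8
polar 158.4 -176.8
```

View pics/w18.png

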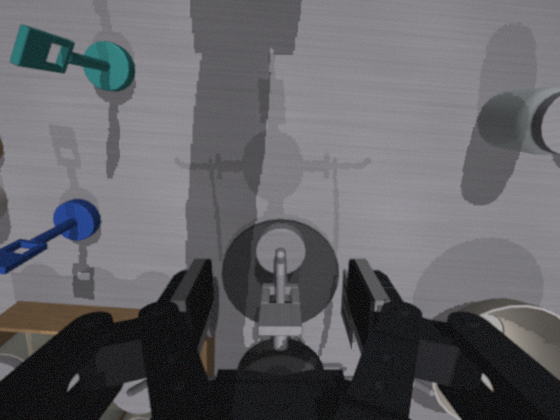

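View pics/s18.png

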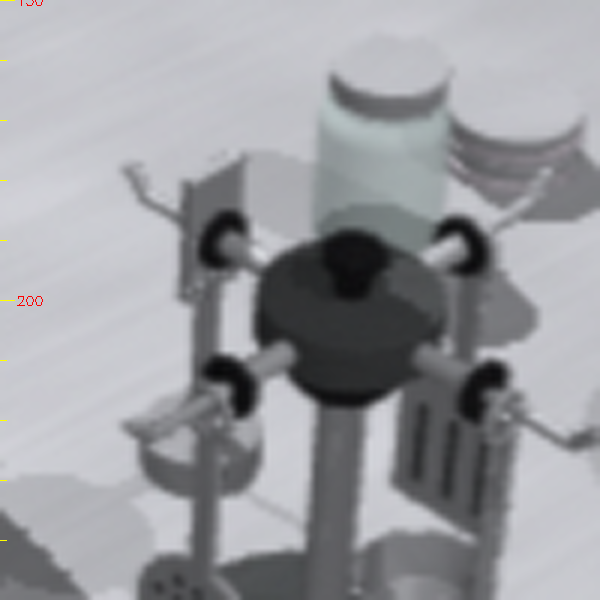

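View pics/t18.png

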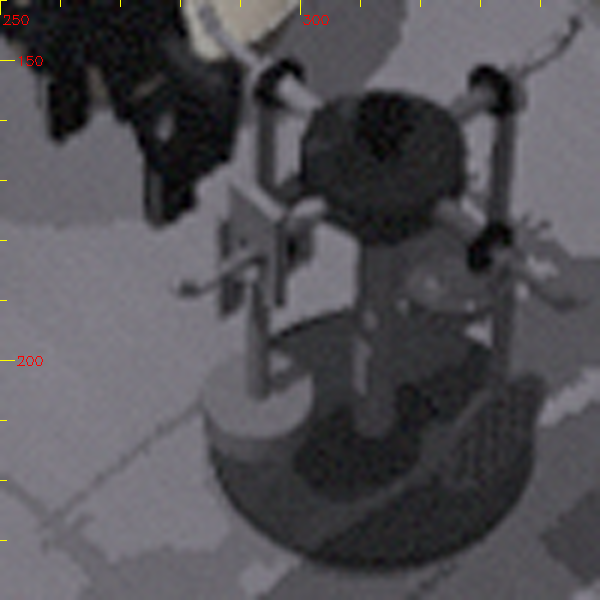

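```bash
python3 - <<'E'
from ov import *; import pickle
I=pickle.load(open("i5.pkl","rb")); t=(635.5-79*np.cos(np.radians(4)),42.5-79*np.sin(np.radians(4)),201.5+24.4)
crop(I["wrist"],240,240,80,130,6,"pics/w19.png")
ov(I["scene"],t,184,"pics/o19.png",265,165,50,50,12)
E
```

```text
(no output)
```

View pics/w19.png

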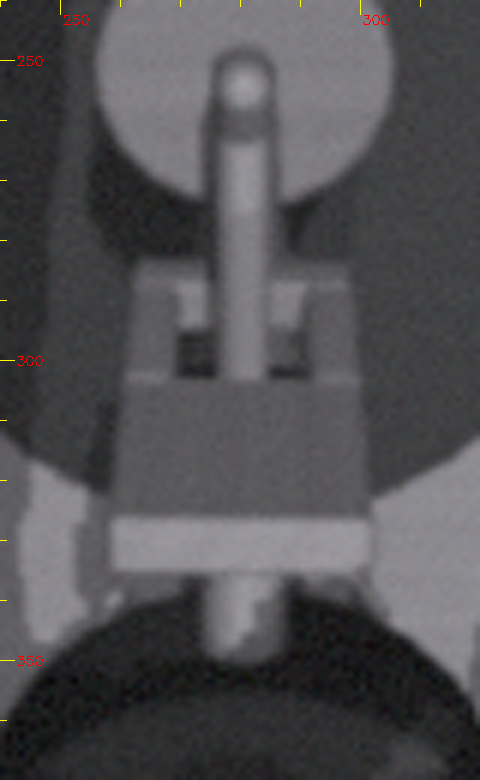

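View pics/o19.png

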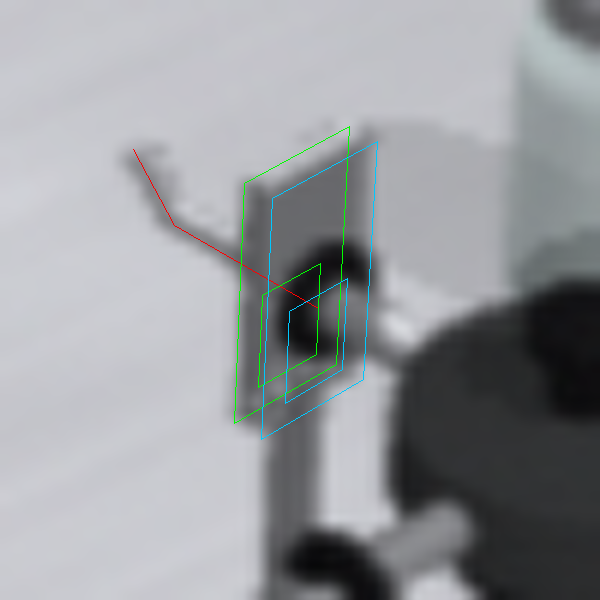

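```bash
python3 -c "
from arc import *
chk([]); finish_job()"
```

```text
t 17.95 pos [477.8  33.2 321.3] zyaw -176.1 down [ 0.001  0.    -1.   ] F [ 0.4 -0.4  0.4] T [-0.02 -0.    0.01] w 60.1
tool force x -0.4 y -0.4 z -0.4
polar 158.0 -176.8
the job is handed in; nothing more can be done
```

The steel jar tamper now hangs on the empty hook, right back against its collar, with the head left at its stop. The job took about 18 s, and no verdict was reported.

- **Carousel:** I pushed the bare hook round anticlockwise with closed fingers, from about 109° to about 184°, where it met the stop. The final press read 9.1 and 9.6 N.
- **Tamper:** I chose the grey one between the teal and blue look-alikes and gripped its tab across the width. I threaded the eye down over the bent tip and slid it to the collar, touching with about 2–3 N. Then I lowered it until the rod carried it, opened the fingers and backed away.
- **Last checks:**
  - The tamper hangs upright with the rod at the top edge of its window.
  - Its outline matches the fully home pose to within about 1 pixel. The pictures cannot rule out a gap of a millimetre or so at the collar.
  - The hook's tip and collar are at the same pixels as after the press.
  - The fingers are well clear, with the force reading near zero.
- **Disagreements:**
  - The cameras put the hooks 1–3 mm higher than the stated 210 mm, so I allowed about 1 mm when threading.
  - At close range the wrist camera differed from the arm's own position reading by up to 4 mm along the hook.
- **Not checked:** I did not look again at each other object after the last move. Nothing showed contact with them.

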